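Pot the incoming sample vials

TASK

The glass vials that came in the courier's carrier each have to stand in a cup of their own for booking in. Pull the clear clip-on cover off the carrier and stand it upright on the desk beside it, pull one blue cup per vial straight off the top of the nested stack, stand the cups upright in the metal tray and put one vial upright in each; cups that are not needed stay nested on their stand. When the carrier is empty, click its cover fully home again, ready for collection, and leave the other things on the desk alone.

Things in the scene. Friction and masses are not known exactly. Their poses are not given: they have to be found in the camera images.
- carrier: vial carrier, fixed: black base plate 226 x 78 x 8 mm, on it a grey block 192 x 50 mm whose top is 26 mm above the desk. Origin at the centre of its underside, x along its length, z up. Four square wells, 31 mm wide, 18 mm deep (floor 8 mm above the desk), at x = -69, -23, +23, +69 mm. A sprung steel ball in each end, 20 mm up, holds the cover.
- cover: clear box-shaped cover, open below, 207 (x) x 61 x 62 mm plus handle, 0.16 kg. Origin at the centre of its lower edge, axes as the carrier's (either way round fits). Home, its origin is 8 mm above the carrier's, with 3 mm play along and across. Ribs inside its ends snap under the carrier's balls: about 8 to 11 N straight up pulls it off, 6 to 9 N straight down over the last 10 mm clicks it on.
- cover_handle (a point): middle of the blue handle bar on top of the cover: bar 76 mm long along the cover's x, 12 mm wide, 12 mm high, its middle 22 mm above the cover's top (84 mm above the cover's lower edge)
- vial_1: glass vial with crimp cap, 30 g, upright in the carrier's well at x = -69 mm; two or three of the four vials are there. 28 mm diameter and straight-sided from 3 to 32 mm up, then a sloping shoulder to a 19 mm wide cap, 54 mm tall. Origin at the centre of its underside, z up. Its straight side shows 14 mm above the carrier's block, and 11 mm above the rim once in a cup.
- vial_2: glass vial with crimp cap, 30 g, upright in the carrier's well at x = -23 mm; two or three of the four vials are there. 28 mm diameter and straight-sided from 3 to 32 mm up, then a sloping shoulder to a 19 mm wide cap, 54 mm tall. Origin at the centre of its underside, z up. Its straight side shows 14 mm above the carrier's block, and 11 mm above the rim once in a cup.
- vial_3: glass vial with crimp cap, 30 g, upright in the carrier's well at x = +23 mm; two or three of the four vials are there. 28 mm diameter and straight-sided from 3 to 32 mm up, then a sloping shoulder to a 19 mm wide cap, 54 mm tall. Origin at the centre of its underside, z up. Its straight side shows 14 mm above the carrier's block, and 11 mm above the rim once in a cup.
- vial_4: glass vial with crimp cap, 30 g, upright in the carrier's well at x = +69 mm; two or three of the four vials are there. 28 mm diameter and straight-sided from 3 to 32 mm up, then a sloping shoulder to a 19 mm wide cap, 54 mm tall. Origin at the centre of its underside, z up. Its straight side shows 14 mm above the carrier's block, and 11 mm above the rim once in a cup.
- cup_stand: dark steel stand, fixed: round base 92 mm wide with a ring 60 mm wide, 30 mm high, holding the lowest cup. Origin at the centre of its underside, z up. Nested, cup_1 to cup_4 have their undersides 20, 42, 64, 86 mm above it. Two sprung tabs in each ring grip the foot of the cup above by friction: the top cup comes off at about 4 N, the lower ones are tighter, up to about 10 N.
- cup_1: blue stacking cup, number 1 from below in the nested stack, 50 g, 32 mm high, white lip: a straight round band 60 mm in diameter, 22 mm high, from 10 mm above the underside to the rim; below it a foot 49 mm wide that plugs 10 mm into the ring beneath. Bore 54 mm, floor 11 mm above the underside. Origin at the centre of the underside, z up. Nested, only its band shows, directly above the next band.
- cup_2: blue stacking cup, number 2 from below in the nested stack, 50 g, 32 mm high, white lip: a straight round band 60 mm in diameter, 22 mm high, from 10 mm above the underside to the rim; below it a foot 49 mm wide that plugs 10 mm into the ring beneath. Bore 54 mm, floor 11 mm above the underside. Origin at the centre of the underside, z up. Nested, only its band shows, directly above the next band.
- cup_3: blue stacking cup, number 3 from below in the nested stack, 50 g, 32 mm high, white lip: a straight round band 60 mm in diameter, 22 mm high, from 10 mm above the underside to the rim; below it a foot 49 mm wide that plugs 10 mm into the ring beneath. Bore 54 mm, floor 11 mm above the underside. Origin at the centre of the underside, z up. Nested, only its band shows, directly above the next band.
- cup_4: blue stacking cup, number 4 from below (top) in the nested stack, 50 g, 32 mm high, white lip: a straight round band 60 mm in diameter, 22 mm high, from 10 mm above the underside to the rim; below it a foot 49 mm wide that plugs 10 mm into the ring beneath. Bore 54 mm, floor 11 mm above the underside. Origin at the centre of the underside, z up. Nested, only its band shows, directly above the next band.
- tray: shallow aluminium tray, loose, 150 (x) x 290 (y) x 21 mm, walls 4 mm thick, grey mat on its floor 9 mm above the desk, 0.7 kg. Origin at the centre of its underside, z up. It has room for three cups in a row along its y.
- log_book: white wire-bound log book, 156 x 210 x 12 mm, lying at the left; leave it alone (origin at the centre of its underside)
- pen: blue pen, 148 mm, on the log book; leave it alone (origin at the centre of its underside)
- stamp: red and black date stamp, 28 x 45 x 67 mm, at the left; leave it alone (origin at the centre of its underside)
- stapler: blue stapler, 30 x 127 x 49 mm, at the back right; leave it alone (origin at the centre of its underside)

How it is judged:
By the outcome, as a careful person would: the job done as asked, in the order asked, and still so for the second after the job is handed in, with the robot touching nothing.
Of vial_1, vial_2, vial_3, vial_4 only 2 to 3 are there at a start; the rules pass over those that are not, and their reading is None.
At some moment in a run one of cover may be knocked a few centimetres aside while the robot is not near it.
It also fails if it takes over 210 s, if anything falls off the work surface, if the arm or the gripper's body presses on something with over 40 N, if the wrist force passes 120 N, or if a joint passes its speed limit or range.

ROBOT

A 7-joint arm with a two-finger parallel gripper is mounted at the origin on a cart in front of the work surface, level with it; the furniture and walls round the work are solid. World frame = base frame: x ahead of the robot, y to its left, z up, the work surface at z = 0. Lengths are in mm, angles in rad, forces in N, time in s.
With the tool pointing down it reaches from about 400 to 875 mm from the base axis. Payload 4.4 kg.
Tool frame: the origin (TCP) lies midway between the tips of the shut fingers; the grasp point (between the pads) lies 19 mm behind it; z points along the fingers, y is the line along which they close (so a half turn about z gives the same grasp; the last joint's range is limited). The gripper opens to 85 mm and grips with 20 to 120 N. Pads are 22 mm wide; open, the fingers measure 114 mm over their backs; the gripper's body (76 mm by 85 mm) begins 54 mm behind the grasp point. The pads swing forward as they close: fully open they stand 13 mm farther back than shut.
Start: joints at [-1.171, 0.628, 0.038, 1.517, -0.027, 0.996, -0.02], TCP at [291.919, 580.776, 231.313] pointing down, gripper open.
Joint ranges: [-3.06, 3.06], [-0.37, 2.12], [-1.25, 1.32], [0.18, 2.47], [-1.1, 4.24], [0.23, 1.98], [-2.94, 2.94]. Speed limits (rad/s): [2.57, 2.57, 3.14, 3.14, 3.14, 3.14, 3.14].

INTERFACE

Orientations are given as [roll, pitch, yaw] about the fixed x, y, z axes, in that order (R = Rz(yaw) Ry(pitch) Rx(roll)).
In Python, from cell import read_state, get_image, finish_job gives the robot as it stands.
- The arm moves only by the tool send_rows, never from a script. Its argument "series" is a list of rows, each an object of numbers: "ax", "ay", "az": the turn, a rotation vector about the tool's x, y, z in rad; "dx", "dy", "dz": the shift along the tool's x, y, z in cm; "hand": the closure, from 0 (fully open) to 1 (shut). In form: [{"ax": .., "ay": .., "az": .., "dx": .., "dy": .., "dz": .., "hand": ..}, ...]. A call has 1 to 10 rows; each row is the pose to reach, as a shift and turn from the pose commanded when the call began, along the tool's axes at that moment; what a row does not reach only later rows make up. A row lasts 1/10 s, in which the tool goes at most 50 mm and 8.59 degrees, less where a joint would pass 70% of its speed; a pose out of reach is approached as far as the arm can. A call with a gripper value outside its range is refused whole. The fingers move at their own pace and stop on an object; the grip force is fixed at half the most. Time passes only in rows, so rows that repeat a pose let the fingers close. It gives the time, the measured TCP pose, the force, the opening and the grip force at its end, in the units of the state.
- read_state(): the state, without advancing time (a new reading comes with each control period).
- get_image(name): name is "scene" or "top"; returns a dict with "pixels" (420x560x3 uint8, red, green, blue), "mtx" (3x3 intrinsics, pixels), "R" (3x3) and "t" (3): a world point X has camera coordinates R X + t. Camera axes: x right, y down, z forward; pixel columns grow to the right and rows downward; lengths in mm; the calibration is good to about 2 mm. A picture is of the moment at which its call begins. There is no depth.
- finish_job(): hands the job in; it is judged then, once.
The state is a dict: "clock": time; "qpos": joint angles; "qd": joint speeds; "tau": joint torques, N m; "eef_pos": TCP position; "tool_rot": TCP orientation; "force": force on the tool from outside, world axes, zero at the start; "torque": the same for the moment, N m; "width": finger opening in mm; "gripper_force": force on a finger pad.
Only numpy, scipy, OpenCV 4.12 (cv2) and the standard library are available. Lean on these libraries where they do the work, as an engineer would, in place of code of your own. Each camera call takes 0.05 s, during which the arm holds its last target. There are 200 camera calls.

## Working session

There is one attempt and no reset: what is moved stays moved. The work goes in short steps, Python scripts to look and compute and a tool call to move; the robot and the scene stay as the last step left them, time stands still between calls to the robot, and variables do not carry over. Pictures are saved under pics/ and viewed, at most 14 in all, crops included, and the job is handed in when it is done.

Besides the shell and the picture viewer there is one more tool, called after "Request:" as a command line: name --argument value ..., lists and objects as JSON in quotes. send_rows: Moves the arm, as the interface text tells. Its arguments: {"type":"object","properties":{"series":{"type":"array","items":{"type":"object","properties":{"ax":{"type":"number"},"ay":{"type":"number"},"az":{"type":"number"},"dx":{"type":"number"},"dy":{"type":"number"},"dz":{"type":"number"},"hand":{"type":"number"}}}}},"required":["series"]}

```bash
mkdir -p pics; cat > h.py <<'E'
import numpy as np, cv2
from cell import read_state, get_image, finish_job
def shot(n,name=None):
    d=get_image(n); d={k:np.array(v) for k,v in d.items()}
    if name: cv2.imwrite(f'pics/{name}.png',d['pixels'][:,:,::-1])
    return d
def ray(d,u,v,z):
    R,t,K=d['R'],d['t'],d['mtx']; C=-R.T@t; r=R.T@np.linalg.solve(K,[u,v,1.]); return C+r*(z-C[2])/r[2]
def proj(d,X):
    p=d['mtx']@(d['R']@np.array(X,float)+d['t']); return p[:2]/p[2]
E
python3 - <<'E'
from h import *
s=read_state(); print({k:np.round(s[k],3) for k in s})
for n in('scene','top'):
    d=shot(n,n+'0'); print(n,-d['R'].T@d['t'],d['R'][2],d['mtx'])
E
```

```text
{'clock': np.float64(0.0), 'qpos': array([-1.171,  0.629,  0.038,  1.518, -0.027,  0.996, -0.02 ]), 'qd': array([ 0.   , -0.001,  0.001, -0.001, -0.001,  0.001,  0.001]), 'tau': array([-1.0000e-03, -5.6339e+01,  1.2260e+00, -1.9345e+01,  1.1000e-02,
        1.1000e-02,  0.0000e+00]), 'eef_pos': array([291.637, 580.206, 230.397]), 'tool_rot': array([-3.14 ,  0.   ,  2.676]), 'force': array([-0.431,  0.081,  0.604]), 'torque': array([-0.058,  0.02 ,  0.016]), 'gripper_force': np.float64(0.0), 'width': np.float64(85.697)}
scene [ 170.12619572 -459.16243059  687.76168504] [ 0.44962091  0.59834747 -0.66319027] [[383.36674032   0.         276.99896861]
 [  0.         383.36674032 216.85036796]
 [  0.           0.           1.        ]]
top [ 504.33629176   92.90843559 1163.83869598] [ 0.08184841 -0.01780484 -0.99648574] [[424.70739865   0.         272.66688086]
 [  0.         424.70739865 206.45400584]
 [  0.           0.           1.        ]]
```

View pics/scene0.png

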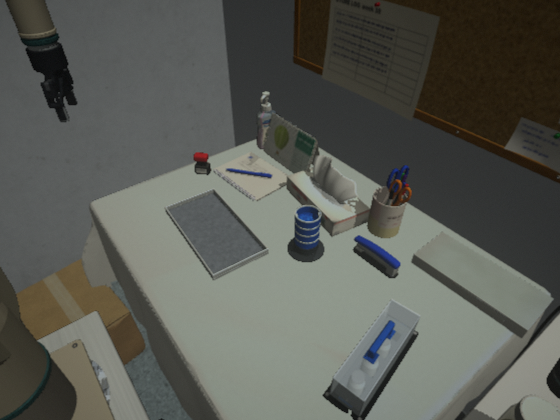

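View pics/top0.png

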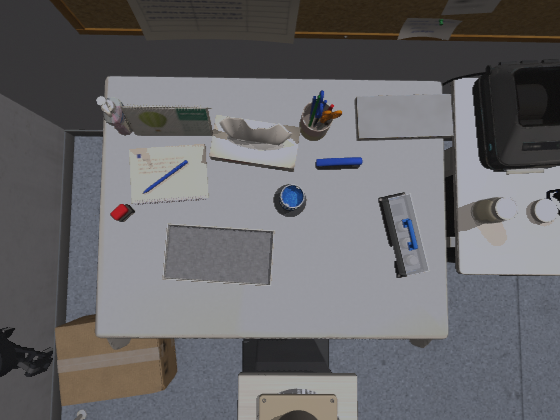

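The scene shows the carrier at right (top 403,235; scene 372,360), the stack (top 292,198), and the tray (top 218,255). I'll zoom on the carrier and measure.

```bash
python3 - <<'E'
from h import *
a=cv2.imread('pics/scene0.png')[290:420,315:430]; b=cv2.imread('pics/top0.png')[185:285,370:435]
A=cv2.resize(a,None,fx=4,fy=4,interpolation=2)[:520]; B=cv2.resize(b,(338,520),interpolation=2)
cv2.imwrite('pics/crop0.png',np.hstack([A,B]))
def comps(d,n,lo,hi,box,amin=20):
    hsv=cv2.cvtColor(d['pixels'],cv2.COLOR_RGB2HSV); m=cv2.inRange(hsv,lo,hi)
    x0,y0,x1,y1=box; mm=np.zeros_like(m); mm[y0:y1,x0:x1]=m[y0:y1,x0:x1]
    cs,_=cv2.findContours(mm,cv2.RETR_EXTERNAL,cv2.CHAIN_APPROX_NONE)
    for c in cs:
        if cv2.contourArea(c)>amin: print(n,cv2.contourArea(c),np.round(cv2.minAreaRect(c)[0],1),np.round(cv2.minAreaRect(c)[1:][0],1),cv2.minAreaRect(c)[2],np.round(cv2.boxPoints(cv2.minAreaRect(c))).tolist())
    return cs
t=shot('top');s=shot('scene')
B=((100,120,60),(125,255,255))
for d,n,bx in((t,'handle_t',(380,190,430,280)),(s,'handle_s',(340,290,420,400)),(t,'cup_t',(265,170,320,225)),(s,'cup_s',(280,190,340,270))):
    cs=comps(d,n,*B,bx)
g=cv2.cvtColor(t['pixels'],cv2.COLOR_RGB2HSV)
for p in((218,255),(150,300),(388,235),(405,265),(292,175),(165,250),(167,226)): print(p,g[p[1],p[0]])
# tray: dark mat
v=g[:,:,2]; m=((v<140)).astype(np.uint8)*255; mm=np.zeros_like(m); mm[220:290,150:285]=m[220:290,150:285]
mm=cv2.morphologyEx(mm,cv2.MORPH_OPEN,np.ones((5,5)))
c=max(cv2.findContours(mm,0,1)[0],key=cv2.contourArea); r=cv2.minAreaRect(c); print('mat',r)
for z in(9,):
    P=[ray(t,*p,z)[:2] for p in cv2.boxPoints(r)]; print(np.round(P,1),np.round(np.mean(P,0),1),[np.linalg.norm(P[i]-P[i-1]).round(1) for i in range(4)])
E
```

```text
handle_t 170.5 [409.7 233.7] [31.3  8.7] 75.96376037597656 [[402.0, 220.0], [410.0, 217.0], [418.0, 248.0], [409.0, 250.0]]
handle_s 329.0 [380.9 341.5] [11.4 45.3] 34.592288970947266 [[363.0, 357.0], [389.0, 320.0], [398.0, 326.0], [373.0, 363.0]]
cup_t 305.0 [292. 196.] [20. 20.] 90.0 [[282.0, 186.0], [302.0, 186.0], [302.0, 206.0], [282.0, 206.0]]
cup_s 51.5 [309.4 245.3] [ 5.6 18.4] 79.3803482055664 [[300.0, 244.0], [318.0, 241.0], [319.0, 246.0], [301.0, 250.0]]
cup_s 48.5 [309.3 238.5] [ 5.6 18.8] 79.3803482055664 [[300.0, 237.0], [318.0, 234.0], [319.0, 239.0], [301.0, 243.0]]
cup_s 52.0 [309.3 231.6] [ 5.8 18.8] 79.3803482055664 [[300.0, 230.0], [318.0, 227.0], [319.0, 233.0], [301.0, 236.0]]
cup_s 58.5 [310.8 224.4] [ 5.9 19.8] 79.99201965332031 [[301.0, 223.0], [320.0, 220.0], [321.0, 226.0], [302.0, 229.0]]
cup_s 166.0 [305.5 213.5] [13. 17.] 90.0 [[297.0, 207.0], [314.0, 207.0], [314.0, 220.0], [297.0, 220.0]]
(218, 255) [120   7 110]
(150, 300) [113   7 155]
(388, 235) [150  12  22]
(405, 265) [113  17 137]
(292, 175) [116  11 158]
(165, 250) [114   8 170]
(167, 226) [114  15 175]
mat ((218.1378173828125, 254.36373901367188), (106.55265808105469, 54.14549255371094), 3.6913859844207764)
[[404.1 363.9]
 [548.9 358.7]
 [532.9  70.7]
 [387.8  78.9]] [468.4 218. ] [np.float64(285.5), np.float64(144.9), np.float64(288.5), np.float64(145.3)]
```

View pics/crop0.png

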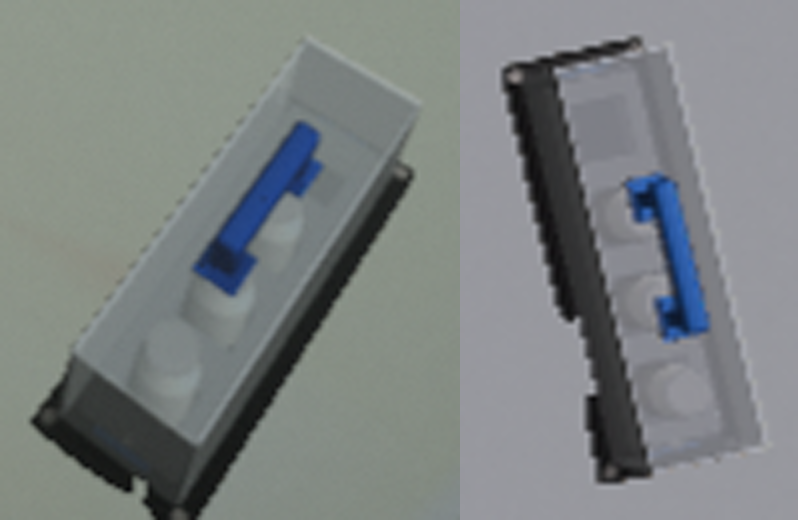

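Crop: clear cover over the plate, vials in the three near wells, far well empty (grey square). Handle bar centre is at about (411.8, 234) in top. Now positions.

```bash
python3 - <<'E'
from h import *
t=shot('top');s=shot('scene')
def tri(ps):
    A=[];b=[]
    for d,u,v in ps:
        C=-d['R'].T@d['t'];r=d['R'].T@np.linalg.solve(d['mtx'],[u,v,1.]);r/=np.linalg.norm(r);P=np.eye(3)-np.outer(r,r);A.append(P);b.append(P@C)
    return np.linalg.solve(sum(A),sum(b))
# plate corners z=8
P=[ray(t,*p,8)[:2] for p in((378.7,198),(405,192.3),(397,277.7))]; print('plate',np.round(P,1),np.linalg.norm(P[0]-P[1]),np.linalg.norm(P[0]-P[2]), 'ctr',(P[1]+P[2])/2)
# cover top corners z=70 scene
Q=[ray(s,*p,70)[:2] for p in((333.75,377.5),(392,300),(420,315.5),(364.5,401.25))]; print('cover',np.round(Q,1),[np.linalg.norm(Q[i]-Q[i-1]).round(1) for i in range(4)],np.mean(Q,0), np.arctan2(*(Q[1]-Q[0])[::-1]),np.arctan2(*(Q[2]-Q[3])[::-1]))
print('handle top@98',ray(t,411.8,234.2,98)); 
def blue(d,box,smin,vmin):
    h=cv2.cvtColor(d['pixels'],cv2.COLOR_RGB2HSV);m=cv2.inRange(h,(100,smin,vmin),(125,255,255));x0,y0,x1,y1=box;mm=m*0;mm[y0:y1,x0:x1]=m[y0:y1,x0:x1];return mm
v=cv2.cvtColor(t['pixels'],cv2.COLOR_RGB2HSV)[:,:,2]
for V in(60,110,140,170):
    m=blue(t,(380,190,430,280),150,V);p=cv2.findNonZero(m)
    if p is not None and len(p)>20:
        r=cv2.minAreaRect(p);b=cv2.boxPoints(r);W=[ray(t,*q,98)[:2] for q in b];print(V,len(p),r,np.round(np.mean(W,0),1),[np.linalg.norm(W[i]-W[i-1]).round(1) for i in range(4)],[round(float(np.arctan2(*(W[i]-W[i-1])[::-1])),3) for i in range(2)])
# stack
print('cup rim top, inner mouth',ray(t,292,196,118), 'scene base'); 
print(tri([(t,411.8,234.2),(s,380.9,339)]))
# white lip ellipse: rim region bright
p=cv2.findNonZero(blue(t,(265,170,320,225),120,60)); print(cv2.minEnclosingCircle(p))
g=cv2.cvtColor(t['pixels'],cv2.COLOR_RGB2GRAY); m=(g<70).astype(np.uint8)*255; mm=m*0; mm[170:225,265:320]=m[170:225,265:320]; p=cv2.findNonZero(mm); c,r=cv2.minEnclosingCircle(p); print('base',c,r,ray(t,*c,5))
for X in ([0,0,0],): pass
for b in('scene',):
    h=blue(s,(280,190,340,270),120,60);p=cv2.findNonZero(h)[:,0];print('scene cup cols',p[:,0].min(),p[:,0].max(),p[:,1].min(),p[:,1].max())
E
```

```text
plate [[ 625.5 -219. ]
 [ 642.  -292. ]
 [ 409.  -266.2]] 74.83330544620021 221.561611329893 ctr [ 525.49966523 -279.08261944]
cover [[ 422.4 -277.1]
 [ 619.7 -232.7]
 [ 634.  -287.9]
 [ 434.5 -334.3]] [np.float64(58.5), np.float64(202.3), np.float64(57.0), np.float64(204.8)] [ 527.65160823 -282.98533386] 0.221151516835687 0.22837666698190542
handle top@98 [ 525.19690403 -277.42643864   98.        ]
60 180 ((409.63543701171875, 233.84664916992188), (31.039588928222656, 8.346498489379883), 76.4295654296875) [ 526.1 -271.9] [np.float64(77.6), np.float64(21.3), np.float64(77.7), np.float64(21.2)] [0.223, -1.327]
110 133 ((410.0094299316406, 233.7215576171875), (31.047208786010742, 8.144075393676758), 74.57783508300781) [ 526.5 -272.9] [np.float64(77.6), np.float64(20.8), np.float64(77.7), np.float64(20.7)] [0.256, -1.295]
140 115 ((410.0094299316406, 233.7215576171875), (31.047208786010742, 8.144075393676758), 74.57783508300781) [ 526.5 -272.9] [np.float64(77.6), np.float64(20.8), np.float64(77.7), np.float64(20.7)] [0.256, -1.295]
170 41 ((410.1615905761719, 233.0923309326172), (29.90767478942871, 6.928757190704346), 74.74488067626953) [ 528.  -273.3] [np.float64(74.8), np.float64(17.7), np.float64(74.8), np.float64(17.6)] [0.252, -1.298]
cup rim top, inner mouth [616.70730573  26.52112317 118.        ] scene base
[ 526.1204492  -281.44396376   88.57325546]
((292.297607421875, 195.59524536132812), 10.655517578125)
base (288.0, 193.0) 23.537303924560547 [637.02045684  30.3861462    5.        ]
scene cup cols 297 320 207 248
```

Request:
send_rows --series '[{"dx": -30,"dy": -33,"az": 1.2,"hand": 0},{"dx": -30,"dy": -33,"az": 1.2,"hand": 0},{"dx": -30,"dy": -33,"az": 1.2,"hand": 0},{"dx": -30,"dy": -33,"az": 1.2,"hand": 0},{"dx": -30,"dy": -33,"az": 1.2,"hand": 0},{"dx": -30,"dy": -33,"az": 1.2,"hand": 0},{"dx": -30,"dy": -33,"az": 1.2,"hand": 0},{"dx": -30,"dy": -33,"az": 1.2,"hand": 0},{"dx": -30,"dy": -33,"az": 1.2,"hand": 0},{"dx": -30,"dy": -33,"az": 1.2,"hand": 0}]'

```text
invalid input at $.series[0]: expected keys ax, ay, az, dx, dy, dz, hand
```

Request:
send_rows --series '[{"ax": 0,"ay": 0,"dz": 0,"dx": -30,"dy": -33,"az": 1.2,"hand": 0},{"ax": 0,"ay": 0,"dz": 0,"dx": -30,"dy": -33,"az": 1.2,"hand": 0},{"ax": 0,"ay": 0,"dz": 0,"dx": -30,"dy": -33,"az": 1.2,"hand": 0},{"ax": 0,"ay": 0,"dz": 0,"dx": -30,"dy": -33,"az": 1.2,"hand": 0},{"ax": 0,"ay": 0,"dz": 0,"dx": -30,"dy": -33,"az": 1.2,"hand": 0},{"ax": 0,"ay": 0,"dz": 0,"dx": -30,"dy": -33,"az": 1.2,"hand": 0},{"ax": 0,"ay": 0,"dz": 0,"dx": -30,"dy": -33,"az": 1.2,"hand": 0},{"ax": 0,"ay": 0,"dz": 0,"dx": -30,"dy": -33,"az": 1.2,"hand": 0},{"ax": 0,"ay": 0,"dz": 0,"dx": -30,"dy": -33,"az": 1.2,"hand": 0},{"ax": 0,"ay": 0,"dz": 0,"dx": -30,"dy": -33,"az": 1.2,"hand": 0}]'

```text
clock: 1.3
eef_pos: [413.3, 144.6, 231.9]
tool_rot: [3.14, 0.002, 1.465]
force: [0.4, -0.6, 0.4]
width: 85.4
gripper_force: 0.0
```

```bash
cat >> h.py <<'E'
def go(x,y,z,yaw=None):
    "shift in the tool's axes (cm) and az from the present pose to a target"
    from scipy.spatial.transform import Rotation as Ro
    s=read_state(); R=Ro.from_euler('xyz',s['tool_rot']); d=R.inv().apply(np.array([x,y,z])-s['eef_pos'])/10
    out=dict(zip(('dx','dy','dz'),d.round(2)))
    if yaw is not None:
        v=(R.inv()*Ro.from_euler('xyz',[np.pi,0,yaw])).as_rotvec(); out['turn']=v.round(4)
    print(s['clock'].round(2),'pos',np.round(s['eef_pos'],1),'rot',np.round(s['tool_rot'],3),'w',round(float(s['width']),1),'F',np.round(s['force'],1),'grip',round(float(s['gripper_force']),1)); print(out)
E
python3 -c "
from h import *
go(526,-280,190,0.225); print(read_state()['qpos'])"
```

```text
Traceback (most recent call last):
  File "h.py", line 18, in go
    print(s['clock'].round(2),'pos',np.round(s['eef_pos'],1),'rot',np.round(s['tool_rot'],3),'w',round(float(s['width']),1),'F',np.round(s['force'],1),'grip',round(float(s['gripper_force']),1)); print(out)
          ^^^^^^^^^^^^^^^^
AttributeError: 'float' object has no attribute 'round'
```

```bash
sed -i "s/s\['clock'\].round(2)/round(float(s['clock']),2)/" h.py
python3 -c "
from h import *
go(526,-280,190,0.225); print(read_state()['qpos'])"
```

```text
1.3 pos [413.3 144.6 231.9] rot [3.140e+00 2.000e-03 1.465e+00] w 85.4 F [ 0.4 -0.6  0.4] grip 0.0
{'dx': np.float64(-41.02), 'dy': np.float64(15.69), 'dz': np.float64(4.31), 'turn': array([2.9000e-03, 7.0000e-04, 1.2397e+00])}
[-0.71391545  0.35133319  0.41395561  2.0861252  -0.20251482  0.74113108
 -0.27855586]
```

Request:
send_rows --series '[{"ax": 0,"ay": 0,"dz": 4.2,"dx": -41.6,"dy": 15.7,"az": 1.25,"hand": 0},{"ax": 0,"ay": 0,"dz": 4.2,"dx": -41.6,"dy": 15.7,"az": 1.25,"hand": 0},{"ax": 0,"ay": 0,"dz": 4.2,"dx": -41.6,"dy": 15.7,"az": 1.25,"hand": 0},{"ax": 0,"ay": 0,"dz": 4.2,"dx": -41.6,"dy": 15.7,"az": 1.25,"hand": 0},{"ax": 0,"ay": 0,"dz": 4.2,"dx": -41.6,"dy": 15.7,"az": 1.25,"hand": 0},{"ax": 0,"ay": 0,"dz": 4.2,"dx": -41.6,"dy": 15.7,"az": 1.25,"hand": 0},{"ax": 0,"ay": 0,"dz": 4.2,"dx": -41.6,"dy": 15.7,"az": 1.25,"hand": 0},{"ax": 0,"ay": 0,"dz": 4.2,"dx": -41.6,"dy": 15.7,"az": 1.25,"hand": 0},{"ax": 0,"ay": 0,"dz": 4.2,"dx": -41.6,"dy": 15.7,"az": 1.25,"hand": 0},{"ax": 0,"ay": 0,"dz": 4.2,"dx": -41.6,"dy": 15.7,"az": 1.25,"hand": 0}]'

```text
clock: 2.3
eef_pos: [528.6, -285.1, 189.0]
tool_rot: [3.135, 0.001, 0.219]
force: [-0.7, 0.9, -0.1]
width: 85.4
gripper_force: 0.0
```

Request:
send_rows --series '[{"ax": 0,"ay": 0,"dz": 0,"dx": 0,"dy": 0,"az": 0,"hand": 0},{"ax": 0,"ay": 0,"dz": 0,"dx": 0,"dy": 0,"az": 0,"hand": 0},{"ax": 0,"ay": 0,"dz": 0,"dx": 0,"dy": 0,"az": 0,"hand": 0}]'

```text
clock: 2.6
eef_pos: [529.0, -275.7, 189.3]
tool_rot: [-3.14, -0.0, 0.228]
force: [0.1, 0.1, -0.1]
width: 85.3
gripper_force: 0.0
```

```bash
python3 -c "
from h import *
go(526,-280,76,0.225); print(read_state()['qpos']); shot('scene','scene1')"
```

```text
2.6 pos [ 529.  -275.7  189.3] rot [-3.14  -0.     0.228] w 85.3 F [ 0.1  0.1 -0.1] grip 0.0
{'dx': np.float64(-0.39), 'dy': np.float64(0.37), 'dz': np.float64(11.33), 'turn': array([-0.0015, -0.0004,  0.0034])}
[ 0.02904747  0.69188784  0.67693844  1.72892246 -0.53123511  0.91292441
 -0.41395575]
```

View pics/scene1.png

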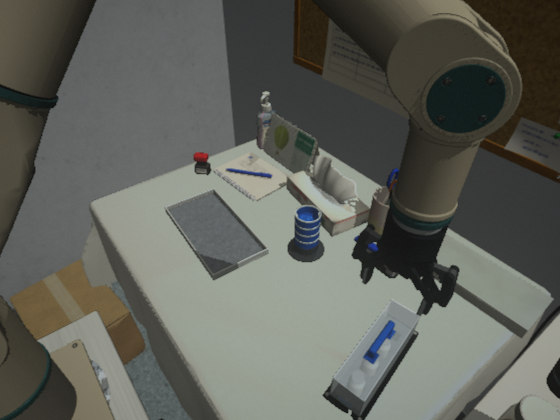

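The gripper hangs above the cover, across its bar (bar at 380,341 in the picture).

Request:
send_rows --series '[{"ax": 0,"ay": 0,"dz": 4,"dx": -0.4,"dy": 0.4,"az": 0,"hand": 0},{"ax": 0,"ay": 0,"dz": 8,"dx": -0.4,"dy": 0.4,"az": 0,"hand": 0},{"ax": 0,"ay": 0,"dz": 11.2,"dx": -0.4,"dy": 0.4,"az": 0,"hand": 0},{"ax": 0,"ay": 0,"dz": 11.2,"dx": -0.4,"dy": 0.4,"az": 0,"hand": 0},{"ax": 0,"ay": 0,"dz": 11.2,"dx": -0.4,"dy": 0.4,"az": 0,"hand": 0.5},{"ax": 0,"ay": 0,"dz": 11.2,"dx": -0.4,"dy": 0.4,"az": 0,"hand": 1},{"ax": 0,"ay": 0,"dz": 11.2,"dx": -0.4,"dy": 0.4,"az": 0,"hand": 1},{"ax": 0,"ay": 0,"dz": 11.2,"dx": -0.4,"dy": 0.4,"az": 0,"hand": 1},{"ax": 0,"ay": 0,"dz": 11.2,"dx": -0.4,"dy": 0.4,"az": 0,"hand": 1},{"ax": 0,"ay": 0,"dz": 11.2,"dx": -0.4,"dy": 0.4,"az": 0,"hand": 1}]'

```text
clock: 3.65
eef_pos: [525.8, -281.9, 78.1]
tool_rot: [-3.14, -0.001, 0.226]
force: [-0.7, 2.4, 6.5]
width: 10.6
gripper_force: 59.1
```

Request:
send_rows --series '[{"ax": 0,"ay": 0,"dz": 0,"dx": 0,"dy": 0,"az": 0,"hand": 1},{"ax": 0,"ay": 0,"dz": 0,"dx": 0,"dy": 0,"az": 0,"hand": 1},{"ax": 0,"ay": 0,"dz": 0,"dx": 0,"dy": 0,"az": 0,"hand": 1},{"ax": 0,"ay": 0,"dz": 0,"dx": 0,"dy": 0,"az": 0,"hand": 1}]'

```text
clock: 4.05
eef_pos: [525.8, -281.9, 78.1]
tool_rot: [-3.14, -0.001, 0.226]
force: [-1.1, 2.1, 6.6]
width: 10.8
gripper_force: 59.1
```

```bash
python3 -c "
from h import *
go(526,-280,76,0.225)"
```

```text
4.05 pos [ 525.8 -281.9   78.1] rot [-3.14e+00 -1.00e-03  2.26e-01] w 10.8 F [-1.1  2.1  6.6] grip 59.1
{'dx': np.float64(0.06), 'dy': np.float64(-0.18), 'dz': np.float64(0.21), 'turn': array([-0.0012, -0.001 ,  0.001 ])}
```

Request:
send_rows --series '[{"ax": 0,"ay": 0,"dz": -1,"dx": 0,"dy": 0,"az": 0,"hand": 1},{"ax": 0,"ay": 0,"dz": -2,"dx": 0,"dy": 0,"az": 0,"hand": 1},{"ax": 0,"ay": 0,"dz": -3,"dx": 0,"dy": 0,"az": 0,"hand": 1},{"ax": 0,"ay": 0,"dz": -5,"dx": 0,"dy": 0,"az": 0,"hand": 1},{"ax": 0,"ay": 0,"dz": -8,"dx": 0,"dy": 0,"az": 0,"hand": 1},{"ax": 0,"ay": 0,"dz": -10,"dx": 0,"dy": 0,"az": 0,"hand": 1},{"ax": 0,"ay": 0,"dz": -10,"dx": 0,"dy": 0,"az": 0,"hand": 1},{"ax": 0,"ay": 0,"dz": -10,"dx": 0,"dy": 0,"az": 0,"hand": 1}]'

```text
clock: 4.85
eef_pos: [525.5, -282.5, 177.6]
tool_rot: [3.142, -0.001, 0.226]
force: [-0.0, -0.5, -1.9]
width: 10.8
gripper_force: 59.5
```

```bash
python3 -c "
from h import *
go(492,-134,70.5,0.225); shot('scene','scene2')"
```

```text
4.85 pos [ 525.5 -282.5  177.6] rot [ 3.142e+00 -1.000e-03  2.260e-01] w 10.8 F [-0.  -0.5 -1.9] grip 59.5
{'dx': np.float64(0.06), 'dy': np.float64(-15.22), 'dz': np.float64(10.71), 'turn': array([ 0.0001, -0.0005,  0.0007])}
```

View pics/scene2.png

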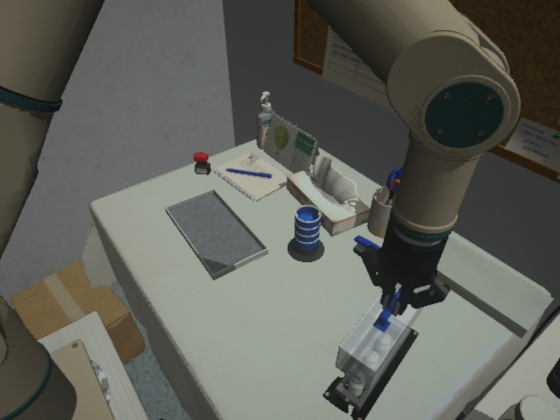

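The cover is off, hanging level in the gripper at (385,335), with the vials left in the carrier. Moving it beside.

Request:
send_rows --series '[{"ax": 0,"ay": 0,"dz": 0,"dx": 0,"dy": -3,"az": 0,"hand": 1},{"ax": 0,"ay": 0,"dz": 0,"dx": 0,"dy": -7,"az": 0,"hand": 1},{"ax": 0,"ay": 0,"dz": 0,"dx": 0,"dy": -11,"az": 0,"hand": 1},{"ax": 0,"ay": 0,"dz": 0,"dx": 0,"dy": -14,"az": 0,"hand": 1},{"ax": 0,"ay": 0,"dz": 0,"dx": 0,"dy": -15.2,"az": 0,"hand": 1},{"ax": 0,"ay": 0,"dz": 0,"dx": 0,"dy": -15.2,"az": 0,"hand": 1},{"ax": 0,"ay": 0,"dz": 3,"dx": 0,"dy": -15.2,"az": 0,"hand": 1},{"ax": 0,"ay": 0,"dz": 6.5,"dx": 0,"dy": -15.2,"az": 0,"hand": 1},{"ax": 0,"ay": 0,"dz": 9,"dx": 0,"dy": -15.2,"az": 0,"hand": 1},{"ax": 0,"ay": 0,"dz": 10,"dx": 0,"dy": -15.2,"az": 0,"hand": 1}]'

```text
clock: 5.9
eef_pos: [490.4, -136.3, 75.0]
tool_rot: [-3.142, 0.003, 0.223]
force: [-0.6, 0.4, -1.0]
width: 10.8
gripper_force: 59.4
```

Request:
send_rows --series '[{"ax": 0,"ay": 0,"dz": 0.3,"dx": 0,"dy": 0,"az": 0,"hand": 1},{"ax": 0,"ay": 0,"dz": 0.5,"dx": 0,"dy": 0,"az": 0,"hand": 1},{"ax": 0,"ay": 0,"dz": 0.7,"dx": 0,"dy": 0,"az": 0,"hand": 1},{"ax": 0,"ay": 0,"dz": 0.7,"dx": 0,"dy": 0,"az": 0,"hand": 1},{"ax": 0,"ay": 0,"dz": 0.7,"dx": 0,"dy": 0,"az": 0,"hand": 1}]'

```text
clock: 6.4
eef_pos: [492.0, -134.5, 70.9]
tool_rot: [3.141, -0.001, 0.226]
force: [-0.3, -0.7, -1.1]
width: 10.4
gripper_force: 59.4
```

Request:
send_rows --series '[{"ax": 0,"ay": 0,"dz": 0.1,"dx": 0,"dy": 0,"az": 0,"hand": 1},{"ax": 0,"ay": 0,"dz": 0.1,"dx": 0,"dy": 0,"az": 0,"hand": 1},{"ax": 0,"ay": 0,"dz": 0.1,"dx": 0,"dy": 0,"az": 0,"hand": 0.8},{"ax": 0,"ay": 0,"dz": 0.1,"dx": 0,"dy": 0,"az": 0,"hand": 0.6},{"ax": 0,"ay": 0,"dz": 0.1,"dx": 0,"dy": 0,"az": 0,"hand": 0.4},{"ax": 0,"ay": 0,"dz": 0.1,"dx": 0,"dy": 0,"az": 0,"hand": 0.4},{"ax": 0,"ay": 0,"dz": -3,"dx": 0,"dy": 0,"az": 0,"hand": 0.4},{"ax": 0,"ay": 0,"dz": -7,"dx": 0,"dy": 0,"az": 0,"hand": 0.2},{"ax": 0,"ay": 0,"dz": -12,"dx": 0,"dy": 0,"az": 0,"hand": 0},{"ax": 0,"ay": 0,"dz": -12,"dx": 0,"dy": 0,"az": 0,"hand": 0}]'

```text
clock: 7.4
eef_pos: [494.8, -136.5, 195.5]
tool_rot: [3.136, -0.009, 0.225]
force: [1.0, -0.8, 0.1]
width: 85.3
gripper_force: 0.0
```

```bash
python3 -c "
from h import *
go(617,26.5,190,0.225);print(read_state()['qpos'])
s=shot('scene');
h=cv2.cvtColor(s['pixels'],cv2.COLOR_RGB2HSV);m=cv2.inRange(h,(100,120,60),(125,255,255))
for n,z0 in((4,98),(3,76),(2,54),(1,32)):
    print(n,[np.round(proj(s,[617,26.5,z0+k]),1) for k in(0,22)])
for r in range(220,250,3): 
    c=np.where(m[r,285:335])[0]+285; print(r,c.min() if len(c) else 0,c.max() if len(c) else 0)
"
```

```text
7.4 pos [ 494.8 -136.5  195.5] rot [ 3.136 -0.009  0.225] w 85.3 F [ 1.  -0.8  0.1] grip 0.0
{'dx': np.float64(15.55), 'dy': np.float64(-13.16), 'dz': np.float64(0.62), 'turn': array([ 0.0051, -0.0089,  0.0004])}
[-0.26634101  0.57903143  0.7310037   1.95719383 -0.53777793  0.7962784
 -0.57678303]
4 [array([305.5, 219.3]), array([305.9, 212. ])]
3 [array([305. , 226.3]), array([305.5, 219.3])]
2 [array([304.6, 233. ]), array([305. , 226.3])]
1 [array([304.2, 239.6]), array([304.6, 233. ])]
220 0 0
223 302 305
226 302 311
229 315 317
232 302 316
235 317 318
238 300 316
241 303 318
244 299 316
247 301 313
```

```bash
python3 - <<'E'
import cv2,numpy as np
a=cv2.imread('pics/scene0.png')[198:268,278:338]; b=cv2.imread('pics/top0.png')[165:235,260:320]
cv2.imwrite('pics/crop1.png',np.hstack([cv2.resize(i,None,fx=6,fy=6,interpolation=2) for i in(a,b)]))
E
```

```text
(no output)
```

View pics/crop1.png

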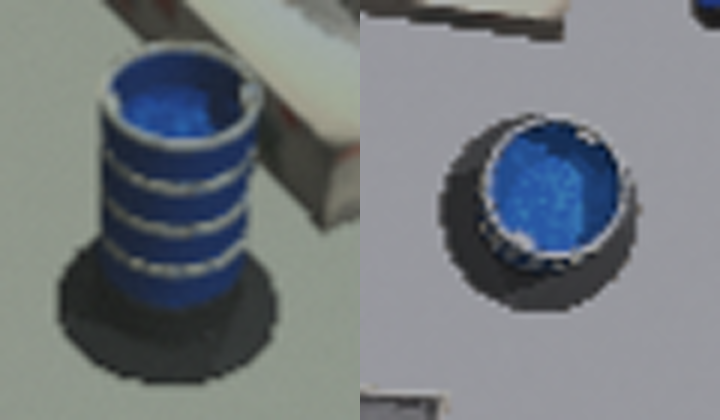

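Crop: in scene the rim is centred at (308.2,214) and the base at (306,249). In top the rim is at (292.7,196.3) and the base at (289.8,200.3).

```bash
python3 - <<'E'
from h import *
t=shot('top');s=shot('scene')
for d,u,v,z in((t,292.7,196.3,118),(s,308.2,214,118),(t,289.8,200.3,4),(s,306,249.3,4)): print(ray(d,u,v,z).round(1))
# cover now: scene/top handle
for d,n,b in((t,'t',(330,150,420,270)),(s,'s',(290,250,400,400))):
    m=cv2.inRange(cv2.cvtColor(d['pixels'],cv2.COLOR_RGB2HSV),(100,120,60),(125,255,255));x0,y0,x1,y1=b;q=m*0;q[y0:y1,x0:x1]=m[y0:y1,x0:x1]
    p=cv2.findNonZero(q); print(n,0 if p is None else cv2.minAreaRect(p), proj(d,[492,-134,84]))
E
```

```text
[616.   24.8 118. ]
[618.3  19.9 118. ]
[617.   25.3   4. ]
[617.8  18.8   4. ]
t ((345.5, 209.5), (105.0, 31.0), 90.0) [354.03018466 246.89073338]
s ((342.8741149902344, 279.97021484375), (26.568756103515625, 116.2383041381836), 62.71579360961914) [309.5008055  295.08713395]
```

Request:
send_rows --series '[{"ax": 0,"ay": 0,"dz": 0,"dx": 15.7,"dy": -12.3,"az": 0,"hand": 0},{"ax": 0,"ay": 0,"dz": 0,"dx": 15.7,"dy": -12.3,"az": 0,"hand": 0},{"ax": 0,"ay": 0,"dz": 0,"dx": 15.7,"dy": -12.3,"az": 0,"hand": 0},{"ax": 0,"ay": 0,"dz": 0,"dx": 15.7,"dy": -12.3,"az": 0,"hand": 0},{"ax": 0,"ay": 0,"dz": 0,"dx": 15.7,"dy": -12.3,"az": 0,"hand": 0},{"ax": 0,"ay": 0,"dz": 0,"dx": 15.7,"dy": -12.3,"az": 0,"hand": 0},{"ax": 0,"ay": 0,"dz": 0,"dx": 15.7,"dy": -12.3,"az": 0,"hand": 0},{"ax": 0,"ay": 0,"dz": 0,"dx": 15.7,"dy": -12.3,"az": 0,"hand": 0}]'

```text
clock: 8.35
eef_pos: [615.9, 18.7, 189.9]
tool_rot: [3.141, 0.002, 0.223]
force: [-1.3, 0.2, 0.5]
width: 85.0
gripper_force: 0.0
```

```bash
python3 - <<'E'
from h import *
go(617.5,20.5,93,0.225)
s=shot('scene','scene3');t=shot('top')
a=s['pixels'][180:400,230:430,::-1];b=t['pixels'][150:300,300:436,::-1]
cv2.imwrite('pics/crop3.png',np.hstack([cv2.resize(a,(509,560)),cv2.resize(b,(290,320)) if 0 else cv2.copyMakeBorder(cv2.resize(b,(290,320)),0,240,0,0,cv2.BORDER_CONSTANT)]))
E
```

```text
8.35 pos [615.9  18.7 189.9] rot [3.141e+00 2.000e-03 2.230e-01] w 85.0 F [-1.3  0.2  0.5] grip 0.0
{'dx': np.float64(0.21), 'dy': np.float64(-0.14), 'dz': np.float64(9.69), 'turn': array([ 0.0001,  0.0016, -0.0023])}
```

View pics/crop3.png

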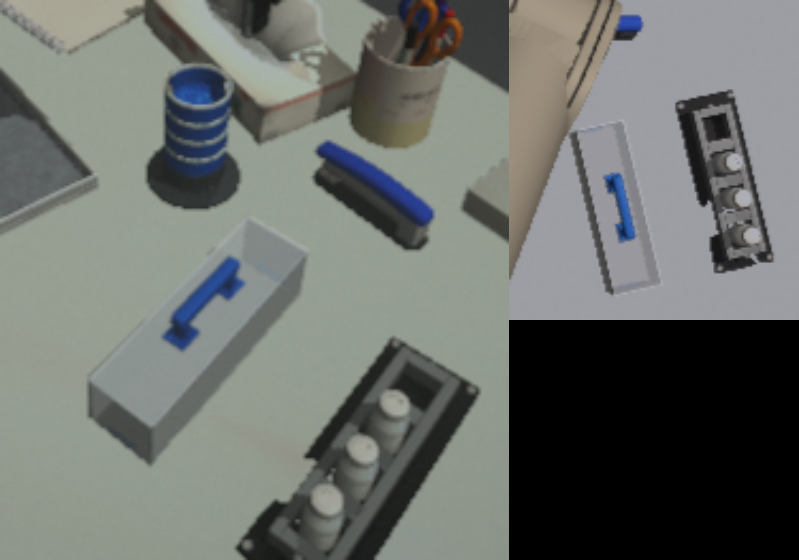

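The cover stands upright, the carrier is open with three vials in it, and the stack is untouched. Descending on the top cup.

Request:
send_rows --series '[{"ax": 0,"ay": 0,"dz": 4,"dx": 0.1,"dy": -0.1,"az": 0,"hand": 0},{"ax": 0,"ay": 0,"dz": 8,"dx": 0.1,"dy": -0.1,"az": 0,"hand": 0},{"ax": 0,"ay": 0,"dz": 9.7,"dx": 0.1,"dy": -0.1,"az": 0,"hand": 0},{"ax": 0,"ay": 0,"dz": 9.7,"dx": 0.1,"dy": -0.1,"az": 0,"hand": 0},{"ax": 0,"ay": 0,"dz": 9.7,"dx": 0.1,"dy": -0.1,"az": 0,"hand": 0}]'

```text
clock: 8.95
eef_pos: [618.1, 20.9, 94.0]
tool_rot: [3.141, -0.001, 0.225]
force: [0.0, -0.2, 0.2]
width: 85.2
gripper_force: 0.0
```

Request:
send_rows --series '[{"ax": 0,"ay": 0,"dz": 0,"dx": 0,"dy": 0,"az": 0,"hand": 0.25},{"ax": 0,"ay": 0,"dz": 0,"dx": 0,"dy": 0,"az": 0,"hand": 0.4},{"ax": 0,"ay": 0,"dz": 0,"dx": 0,"dy": 0,"az": 0,"hand": 0.6},{"ax": 0,"ay": 0,"dz": 0,"dx": 0,"dy": 0,"az": 0,"hand": 1},{"ax": 0,"ay": 0,"dz": 0,"dx": 0,"dy": 0,"az": 0,"hand": 1},{"ax": 0,"ay": 0,"dz": 0,"dx": 0,"dy": 0,"az": 0,"hand": 1},{"ax": 0,"ay": 0,"dz": 0,"dx": 0,"dy": 0,"az": 0,"hand": 1}]'

```text
clock: 9.65
eef_pos: [619.1, 22.1, 95.6]
tool_rot: [-3.141, -0.004, 0.226]
force: [-0.6, 1.2, 6.2]
width: 59.1
gripper_force: 62.9
```

```bash
python3 - <<'E'
from h import *
go(617.5,20.5,93,0.225)
s=shot('scene')
cv2.imwrite('pics/crop4.png',cv2.resize(s['pixels'][150:270,240:380,::-1],None,fx=5,fy=5,interpolation=2))
E
```

```text
9.65 pos [619.1  22.1  95.6] rot [-3.141 -0.004  0.226] w 59.1 F [-0.6  1.2  6.2] grip 62.9
{'dx': np.float64(-0.19), 'dy': np.float64(0.12), 'dz': np.float64(0.26), 'turn': array([-0.0003, -0.0036,  0.0011])}
```

View pics/crop4.png

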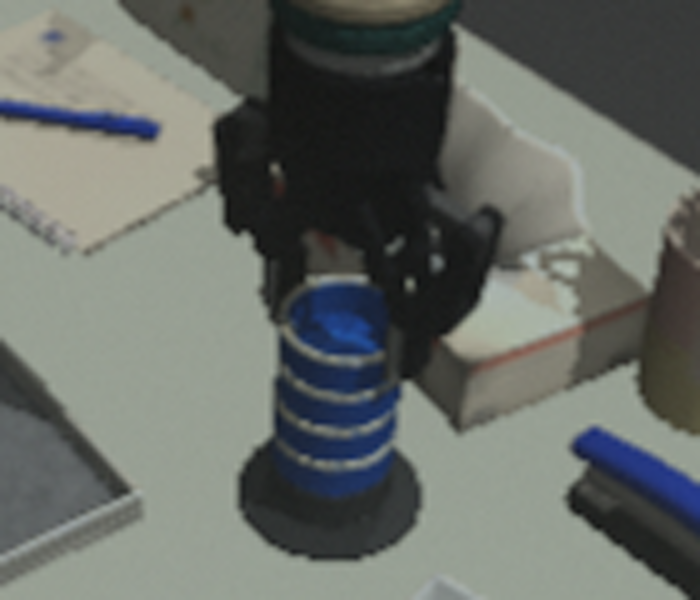

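Fingers grip the top band only (finger tip at crop 415,375, just above the second lip). Pulling up.

Request:
send_rows --series '[{"ax": 0,"ay": 0,"dz": -0.5,"dx": 0,"dy": 0,"az": 0,"hand": 1},{"ax": 0,"ay": 0,"dz": -1,"dx": 0,"dy": 0,"az": 0,"hand": 1},{"ax": 0,"ay": 0,"dz": -1.5,"dx": 0,"dy": 0,"az": 0,"hand": 1},{"ax": 0,"ay": 0,"dz": -2,"dx": 0,"dy": 0,"az": 0,"hand": 1},{"ax": 0,"ay": 0,"dz": -3,"dx": 0,"dy": 0,"az": 0,"hand": 1},{"ax": 0,"ay": 0,"dz": -5,"dx": 0,"dy": 0,"az": 0,"hand": 1},{"ax": 0,"ay": 0,"dz": -5,"dx": 0,"dy": 0,"az": 0,"hand": 1}]'

```text
clock: 10.4
eef_pos: [619.7, 21.1, 146.2]
tool_rot: [3.14, -0.005, 0.226]
force: [0.4, -0.1, -1.2]
width: 58.9
gripper_force: 65.3
```

```bash
python3 - <<'E'
from h import *
c=np.array([468,214]);u=np.array([.055,.9985])
for k in(-88,0,88): print(k,(c+k*u).round(1))
go(*(c+88*u),145,1.516); print(read_state()['qpos'])
s=shot('scene')
m=cv2.inRange(cv2.cvtColor(s['pixels'],cv2.COLOR_RGB2HSV),(100,120,60),(125,255,255))[150:262,285:340]; n,_,st,_=cv2.connectedComponentsWithStats(m); print(st[1:][st[1:,4]>15])
E
```

```text
-88 [463.2 126.1]
0 [468. 214.]
88 [472.8 301.9]
10.4 pos [619.7  21.1 146.2] rot [ 3.14  -0.005  0.226] w 58.9 F [ 0.4 -0.1 -1.2] grip 65.3
{'dx': np.float64(-8.03), 'dy': np.float64(-30.65), 'dz': np.float64(0.03), 'turn': array([ 0.0045, -0.0032, -1.2904])}
[-0.47666884  0.78516717  0.68770472  1.704114   -0.62268222  0.87745438
 -0.86792507]
[[ 15  40  18  14 193]
 [ 13  56  20  22 302]
 [ 15  77  20   8  79]
 [ 14  84  20   8  78]
 [ 13  91  21   8  78]]
```

Request:
send_rows --series '[{"ax": 0,"ay": 0,"dz": -1,"dx": -1,"dy": -3,"az": -0.13,"hand": 1},{"ax": 0,"ay": 0,"dz": -2,"dx": -2,"dy": -7,"az": -0.27,"hand": 1},{"ax": 0,"ay": 0,"dz": -2,"dx": -3,"dy": -11,"az": -0.41,"hand": 1},{"ax": 0,"ay": 0,"dz": -2,"dx": -4,"dy": -15,"az": -0.55,"hand": 1},{"ax": 0,"ay": 0,"dz": -2,"dx": -5,"dy": -19,"az": -0.69,"hand": 1},{"ax": 0,"ay": 0,"dz": -2,"dx": -6,"dy": -23,"az": -0.83,"hand": 1},{"ax": 0,"ay": 0,"dz": -1,"dx": -7,"dy": -26.5,"az": -0.97,"hand": 1},{"ax": 0,"ay": 0,"dz": 0,"dx": -8,"dy": -29,"az": -1.1,"hand": 1},{"ax": 0,"ay": 0,"dz": 0,"dx": -8,"dy": -30.5,"az": -1.2,"hand": 1},{"ax": 0,"ay": 0,"dz": 0,"dx": -8,"dy": -30.7,"az": -1.29,"hand": 1}]'

```text
clock: 11.45
eef_pos: [469.0, 305.9, 142.2]
tool_rot: [-3.139, -0.0, 1.524]
force: [1.0, -0.4, 0.6]
width: 59.3
gripper_force: 65.3
```

Request:
send_rows --series '[{"ax": 0,"ay": 0,"dz": 0,"dx": 0,"dy": 0,"az": 0,"hand": 1},{"ax": 0,"ay": 0,"dz": 3,"dx": 0,"dy": 0,"az": 0,"hand": 1},{"ax": 0,"ay": 0,"dz": 7,"dx": 0,"dy": 0,"az": 0,"hand": 1},{"ax": 0,"ay": 0,"dz": 10,"dx": 0,"dy": 0,"az": 0,"hand": 1},{"ax": 0,"ay": 0,"dz": 10,"dx": 0,"dy": 0,"az": 0,"hand": 1},{"ax": 0,"ay": 0,"dz": 10,"dx": 0,"dy": 0,"az": 0,"hand": 1}]'

```text
clock: 12.05
eef_pos: [471.3, 302.1, 43.3]
tool_rot: [-3.141, 0.001, 1.513]
force: [-0.1, -0.9, 0.5]
width: 59.2
gripper_force: 65.3
```

```bash
python3 - <<'E'
from h import *
go(472.8,301.9,18.6,1.516); print(read_state()['qpos'])
s=shot('scene')
cv2.imwrite('pics/crop5.png',cv2.resize(s['pixels'][150:290,150:330,::-1],None,fx=4,fy=4,interpolation=2))
E
```

```text
12.05 pos [471.3 302.1  43.3] rot [-3.141e+00  1.000e-03  1.513e+00] w 59.2 F [-0.1 -0.9  0.5] grip 65.3
{'dx': np.float64(-0.01), 'dy': np.float64(0.15), 'dz': np.float64(2.47), 'turn': array([-0.0004,  0.0011, -0.0026])}
[-0.79597007  0.79528637  0.2756639   1.91551831 -0.42543824  0.48870652
 -0.27705892]
```

View pics/crop5.png

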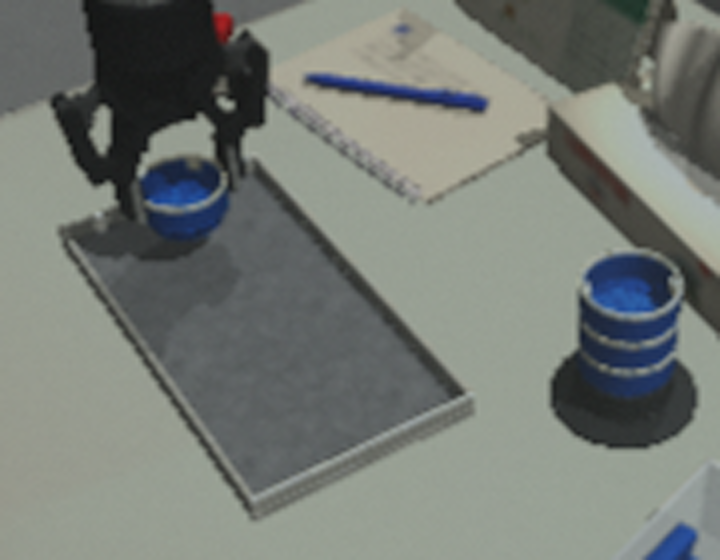

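Cup hangs level over the far end of the tray (crop 185,200), three bands remain on the stand.

Request:
send_rows --series '[{"ax": 0,"ay": 0,"dz": 1.2,"dx": 0,"dy": 0.1,"az": 0,"hand": 1},{"ax": 0,"ay": 0,"dz": 2,"dx": 0,"dy": 0.1,"az": 0,"hand": 1},{"ax": 0,"ay": 0,"dz": 2.4,"dx": 0,"dy": 0.1,"az": 0,"hand": 1},{"ax": 0,"ay": 0,"dz": 2.5,"dx": 0,"dy": 0.1,"az": 0,"hand": 1},{"ax": 0,"ay": 0,"dz": 2.5,"dx": 0,"dy": 0.1,"az": 0,"hand": 1}]'

```text
clock: 12.6
eef_pos: [471.9, 303.0, 18.7]
tool_rot: [-3.141, -0.0, 1.516]
force: [-1.5, -0.0, 3.9]
width: 58.6
gripper_force: 65.6
```

Request:
send_rows --series '[{"ax": 0,"ay": 0,"dz": 0,"dx": 0,"dy": 0,"az": 0,"hand": 0.3},{"ax": 0,"ay": 0,"dz": 0,"dx": 0,"dy": 0,"az": 0,"hand": 0.2},{"ax": 0,"ay": 0,"dz": 0,"dx": 0,"dy": 0,"az": 0,"hand": 0.1},{"ax": 0,"ay": 0,"dz": 0,"dx": 0,"dy": 0,"az": 0,"hand": 0.1},{"ax": 0,"ay": 0,"dz": -2,"dx": 0,"dy": 0,"az": 0,"hand": 0.1},{"ax": 0,"ay": 0,"dz": -6,"dx": 0,"dy": 0,"az": 0,"hand": 0.1},{"ax": 0,"ay": 0,"dz": -11,"dx": 0,"dy": 0,"az": 0,"hand": 0},{"ax": 0,"ay": 0,"dz": -14,"dx": 0,"dy": 0,"az": 0,"hand": 0},{"ax": 0,"ay": 0,"dz": -14,"dx": 0,"dy": 0,"az": 0,"hand": 0}]'

```text
clock: 13.5
eef_pos: [474.9, 304.4, 162.7]
tool_rot: [3.135, -0.005, 1.516]
force: [0.4, 0.1, 0.1]
width: 85.7
gripper_force: 0.0
```

```bash
cat >> h.py <<'E'
def cups(zc=41,box=(160,170,290,290)):
    d=shot('scene'); m=cv2.inRange(cv2.cvtColor(d['pixels'],cv2.COLOR_RGB2HSV),(100,110,40),(125,255,255)); x0,y0,x1,y1=box; q=m*0; q[y0:y1,x0:x1]=m[y0:y1,x0:x1]
    q=cv2.morphologyEx(q,cv2.MORPH_CLOSE,np.ones((5,5)))
    for c in cv2.findContours(q,0,1)[0]:
        if cv2.contourArea(c)>60: r=cv2.boundingRect(c); print('cup px',r,ray(d,r[0]+(r[2]-1)/2,r[1]+(r[3]-1)/2,26).round(1))
E
python3 - <<'E'
from h import *
go(619,21.5,160,0.225); cups()
E
```

```text
13.5 pos [474.9 304.4 162.7] rot [ 3.135 -0.005  1.516] w 85.7 F [0.4 0.1 0.1] grip 0.0
{'dx': np.float64(-27.45), 'dy': np.float64(15.95), 'dz': np.float64(0.24), 'turn': array([ 0.0026, -0.0092,  1.2907])}
cup px (187, 197, 21, 20) [473.1 301.8  26. ]
```

Request:
send_rows --series '[{"ax": 0,"ay": 0,"dz": 0,"dx": -3,"dy": 1.7,"az": 0.13,"hand": 0},{"ax": 0,"ay": 0,"dz": 0,"dx": -7,"dy": 4,"az": 0.27,"hand": 0},{"ax": 0,"ay": 0,"dz": 0,"dx": -11,"dy": 6.5,"az": 0.41,"hand": 0},{"ax": 0,"ay": 0,"dz": 0,"dx": -15,"dy": 9,"az": 0.55,"hand": 0},{"ax": 0,"ay": 0,"dz": 0,"dx": -19,"dy": 11.5,"az": 0.69,"hand": 0},{"ax": 0,"ay": 0,"dz": 0,"dx": -22,"dy": 13.5,"az": 0.83,"hand": 0},{"ax": 0,"ay": 0,"dz": 0,"dx": -24.5,"dy": 15,"az": 0.97,"hand": 0},{"ax": 0,"ay": 0,"dz": 0,"dx": -26.5,"dy": 16,"az": 1.1,"hand": 0},{"ax": 0,"ay": 0,"dz": 0,"dx": -27.3,"dy": 16.2,"az": 1.2,"hand": 0},{"ax": 0,"ay": 0,"dz": 0,"dx": -27.3,"dy": 16.2,"az": 1.29,"hand": 0}]'

```text
clock: 14.55
eef_pos: [618.0, 18.8, 156.5]
tool_rot: [3.14, 0.003, 0.218]
force: [-0.1, 0.0, -0.1]
width: 85.3
gripper_force: 0.0
```

Request:
send_rows --series '[{"ax": 0,"ay": 0,"dz": 0,"dx": 0,"dy": 0,"az": 0,"hand": 0},{"ax": 0,"ay": 0,"dz": 0,"dx": 0,"dy": 0,"az": 0,"hand": 0},{"ax": 0,"ay": 0,"dz": 0,"dx": 0,"dy": 0,"az": 0,"hand": 0}]'

```text
clock: 14.85
eef_pos: [618.4, 22.0, 157.6]
tool_rot: [-3.141, 0.001, 0.228]
force: [-0.2, -0.3, 0.3]
width: 85.1
gripper_force: 0.0
```

```bash
python3 -c "
from h import *
go(619,21.5,72,0.225)"
```

```text
14.85 pos [618.4  22.  157.6] rot [-3.141e+00  1.000e-03  2.280e-01] w 85.1 F [-0.2 -0.3  0.3] grip 0.0
{'dx': np.float64(0.06), 'dy': np.float64(0.07), 'dz': np.float64(8.56), 'turn': array([-0.0005,  0.0011,  0.0029])}
```

Request:
send_rows --series '[{"ax": 0,"ay": 0,"dz": 4,"dx": 0,"dy": 0,"az": 0,"hand": 0},{"ax": 0,"ay": 0,"dz": 7,"dx": 0,"dy": 0,"az": 0,"hand": 0},{"ax": 0,"ay": 0,"dz": 8.5,"dx": 0,"dy": 0,"az": 0,"hand": 0},{"ax": 0,"ay": 0,"dz": 8.5,"dx": 0,"dy": 0,"az": 0,"hand": 0},{"ax": 0,"ay": 0,"dz": 8.5,"dx": 0,"dy": 0,"az": 0,"hand": 0.25},{"ax": 0,"ay": 0,"dz": 8.5,"dx": 0,"dy": 0,"az": 0,"hand": 0.4},{"ax": 0,"ay": 0,"dz": 8.5,"dx": 0,"dy": 0,"az": 0,"hand": 1},{"ax": 0,"ay": 0,"dz": 8.5,"dx": 0,"dy": 0,"az": 0,"hand": 1},{"ax": 0,"ay": 0,"dz": 8.5,"dx": 0,"dy": 0,"az": 0,"hand": 1},{"ax": 0,"ay": 0,"dz": 8.5,"dx": 0,"dy": 0,"az": 0,"hand": 1}]'

```text
clock: 15.85
eef_pos: [620.1, 21.7, 75.6]
tool_rot: [-3.142, -0.003, 0.226]
force: [-1.0, 0.1, 6.0]
width: 58.8
gripper_force: 63.5
```

Request:
send_rows --series '[{"ax": 0,"ay": 0,"dz": 0,"dx": 0,"dy": 0,"az": 0,"hand": 1},{"ax": 0,"ay": 0,"dz": -0.4,"dx": 0,"dy": 0,"az": 0,"hand": 1},{"ax": 0,"ay": 0,"dz": -0.8,"dx": 0,"dy": 0,"az": 0,"hand": 1},{"ax": 0,"ay": 0,"dz": -1.2,"dx": 0,"dy": 0,"az": 0,"hand": 1},{"ax": 0,"ay": 0,"dz": -1.6,"dx": 0,"dy": 0,"az": 0,"hand": 1},{"ax": 0,"ay": 0,"dz": -2.2,"dx": 0,"dy": 0,"az": 0,"hand": 1},{"ax": 0,"ay": 0,"dz": -4,"dx": 0,"dy": 0,"az": 0,"hand": 1},{"ax": 0,"ay": 0,"dz": -7,"dx": 0,"dy": 0,"az": 0,"hand": 1},{"ax": 0,"ay": 0,"dz": -8,"dx": 0,"dy": 0,"az": 0,"hand": 1},{"ax": 0,"ay": 0,"dz": -8,"dx": 0,"dy": 0,"az": 0,"hand": 1}]'

```text
clock: 16.85
eef_pos: [620.1, 21.2, 155.2]
tool_rot: [3.141, -0.004, 0.226]
force: [-0.1, -1.0, -0.8]
width: 59.1
gripper_force: 65.6
```

```bash
cat >>h.py <<'E'
def bands():
    s=shot('scene')
    m=cv2.inRange(cv2.cvtColor(s['pixels'],cv2.COLOR_RGB2HSV),(100,120,60),(125,255,255))[140:262,285:340]; n,_,st,_=cv2.connectedComponentsWithStats(m); print('bands',st[1:][st[1:,4]>15].tolist())
E
python3 -c "
from h import *
go(468,214,150,1.516); bands()"
```

```text
16.85 pos [620.1  21.2 155.2] rot [ 3.141 -0.004  0.226] w 59.1 F [-0.1 -1.  -0.8] grip 65.6
{'dx': np.float64(-10.51), 'dy': np.float64(-22.2), 'dz': np.float64(0.46), 'turn': array([ 0.0031, -0.0027, -1.2902])}
bands [[15, 48, 19, 13, 194], [17, 63, 17, 8, 99], [12, 81, 21, 14, 216], [14, 94, 21, 8, 78], [14, 100, 20, 9, 82]]
```

Request:
send_rows --series '[{"ax": 0,"ay": 0,"dz": 0,"dx": -1,"dy": -3,"az": -0.13,"hand": 1},{"ax": 0,"ay": 0,"dz": 0,"dx": -3,"dy": -6,"az": -0.27,"hand": 1},{"ax": 0,"ay": 0,"dz": 0,"dx": -5,"dy": -9,"az": -0.41,"hand": 1},{"ax": 0,"ay": 0,"dz": 0,"dx": -6,"dy": -12,"az": -0.55,"hand": 1},{"ax": 0,"ay": 0,"dz": 0,"dx": -7,"dy": -15,"az": -0.69,"hand": 1},{"ax": 0,"ay": 0,"dz": 0,"dx": -8,"dy": -18,"az": -0.83,"hand": 1},{"ax": 0,"ay": 0,"dz": 0,"dx": -9,"dy": -20,"az": -0.97,"hand": 1},{"ax": 0,"ay": 0,"dz": 0,"dx": -10,"dy": -21.5,"az": -1.1,"hand": 1},{"ax": 0,"ay": 0,"dz": 0,"dx": -10.5,"dy": -22.2,"az": -1.2,"hand": 1},{"ax": 0,"ay": 0,"dz": 0,"dx": -10.5,"dy": -22.2,"az": -1.29,"hand": 1}]'

```text
clock: 17.9
eef_pos: [464.3, 215.7, 152.0]
tool_rot: [-3.138, 0.0, 1.523]
force: [0.6, -0.6, -1.1]
width: 58.8
gripper_force: 65.6
```

Request:
send_rows --series '[{"ax": 0,"ay": 0,"dz": 0,"dx": 0,"dy": 0,"az": 0,"hand": 1},{"ax": 0,"ay": 0,"dz": 3,"dx": 0,"dy": 0,"az": 0,"hand": 1},{"ax": 0,"ay": 0,"dz": 7,"dx": 0,"dy": 0,"az": 0,"hand": 1},{"ax": 0,"ay": 0,"dz": 10,"dx": 0,"dy": 0,"az": 0,"hand": 1},{"ax": 0,"ay": 0,"dz": 10,"dx": 0,"dy": 0,"az": 0,"hand": 1},{"ax": 0,"ay": 0,"dz": 10,"dx": 0,"dy": 0,"az": 0,"hand": 1}]'

```text
clock: 18.5
eef_pos: [466.6, 213.7, 53.0]
tool_rot: [-3.14, 0.001, 1.514]
force: [0.8, 0.3, 0.5]
width: 58.6
gripper_force: 65.6
```

```bash
python3 -c "
from h import *
go(468,214,20.6,1.516); cups()"
```

```text
18.5 pos [466.6 213.7  53. ] rot [-3.140e+00  1.000e-03  1.514e+00] w 58.6 F [0.8 0.3 0.5] grip 65.6
{'dx': np.float64(0.04), 'dy': np.float64(0.14), 'dz': np.float64(3.24), 'turn': array([-0.0013,  0.0012, -0.0023])}
cup px (200, 199, 23, 28) [490.7 257.3  26. ]
```

Request:
send_rows --series '[{"ax": 0,"ay": 0,"dz": 1.5,"dx": 0,"dy": 0.1,"az": 0,"hand": 1},{"ax": 0,"ay": 0,"dz": 2.5,"dx": 0,"dy": 0.1,"az": 0,"hand": 1},{"ax": 0,"ay": 0,"dz": 3.1,"dx": 0,"dy": 0.1,"az": 0,"hand": 1},{"ax": 0,"ay": 0,"dz": 3.3,"dx": 0,"dy": 0.1,"az": 0,"hand": 1},{"ax": 0,"ay": 0,"dz": 3.3,"dx": 0,"dy": 0.1,"az": 0,"hand": 1}]'

```text
clock: 19.05
eef_pos: [468.0, 214.4, 20.8]
tool_rot: [3.141, -0.0, 1.516]
force: [-0.4, 0.1, 0.0]
width: 58.7
gripper_force: 65.6
```

Request:
send_rows --series '[{"ax": 0,"ay": 0,"dz": 0,"dx": 0,"dy": 0,"az": 0,"hand": 0.3},{"ax": 0,"ay": 0,"dz": 0,"dx": 0,"dy": 0,"az": 0,"hand": 0.2},{"ax": 0,"ay": 0,"dz": 0,"dx": 0,"dy": 0,"az": 0,"hand": 0.1},{"ax": 0,"ay": 0,"dz": 0,"dx": 0,"dy": 0,"az": 0,"hand": 0.1},{"ax": 0,"ay": 0,"dz": -2,"dx": 0,"dy": 0,"az": 0,"hand": 0.1},{"ax": 0,"ay": 0,"dz": -6,"dx": 0,"dy": 0,"az": 0,"hand": 0.1},{"ax": 0,"ay": 0,"dz": -11,"dx": 0,"dy": 0,"az": 0,"hand": 0},{"ax": 0,"ay": 0,"dz": -14,"dx": 0,"dy": 0,"az": 0,"hand": 0},{"ax": 0,"ay": 0,"dz": -14,"dx": 0,"dy": 0,"az": 0,"hand": 0},{"ax": 0,"ay": 0,"dz": -14,"dx": 0,"dy": 0,"az": 0,"hand": 0}]'

```text
clock: 20.05
eef_pos: [467.8, 214.6, 160.8]
tool_rot: [3.141, -0.001, 1.516]
force: [-0.8, -0.0, -0.1]
width: 85.7
gripper_force: 0.0
```

```bash
python3 -c "
from h import *
go(619,21.5,155,0.225); cups()"
```

```text
20.05 pos [467.8 214.6 160.8] rot [ 3.141e+00 -1.000e-03  1.516e+00] w 85.7 F [-0.8 -0.  -0.1] grip 0.0
{'dx': np.float64(-18.46), 'dy': np.float64(16.15), 'dz': np.float64(0.57), 'turn': array([ 1.0000e-04, -1.4000e-03,  1.2912e+00])}
cup px (187, 197, 37, 39) [471.3 254.6  26. ]
```

Request:
send_rows --series '[{"ax": 0,"ay": 0,"dz": 0,"dx": -2,"dy": 2,"az": 0.13,"hand": 0},{"ax": 0,"ay": 0,"dz": 0,"dx": -4,"dy": 4,"az": 0.27,"hand": 0},{"ax": 0,"ay": 0,"dz": 0,"dx": -7,"dy": 6,"az": 0.41,"hand": 0},{"ax": 0,"ay": 0,"dz": 0,"dx": -10,"dy": 8.5,"az": 0.55,"hand": 0},{"ax": 0,"ay": 0,"dz": 0,"dx": -13,"dy": 11,"az": 0.69,"hand": 0},{"ax": 0,"ay": 0,"dz": 0,"dx": -15,"dy": 13,"az": 0.83,"hand": 0},{"ax": 0,"ay": 0,"dz": 0,"dx": -17,"dy": 15,"az": 0.97,"hand": 0},{"ax": 0,"ay": 0,"dz": 0,"dx": -18,"dy": 16,"az": 1.1,"hand": 0},{"ax": 0,"ay": 0,"dz": 0,"dx": -18.5,"dy": 16.2,"az": 1.2,"hand": 0},{"ax": 0,"ay": 0,"dz": 0,"dx": -18.5,"dy": 16.2,"az": 1.29,"hand": 0}]'

```text
clock: 21.1
eef_pos: [618.5, 18.8, 158.0]
tool_rot: [3.141, 0.004, 0.219]
force: [-0.1, -0.3, 1.0]
width: 85.4
gripper_force: 0.0
```

Request:
send_rows --series '[{"ax": 0,"ay": 0,"dz": 0,"dx": 0,"dy": 0,"az": 0,"hand": 0},{"ax": 0,"ay": 0,"dz": 0,"dx": 0,"dy": 0,"az": 0,"hand": 0},{"ax": 0,"ay": 0,"dz": 3,"dx": 0,"dy": 0,"az": 0,"hand": 0},{"ax": 0,"ay": 0,"dz": 5,"dx": 0,"dy": 0,"az": 0,"hand": 0},{"ax": 0,"ay": 0,"dz": 5,"dx": 0,"dy": 0,"az": 0,"hand": 0},{"ax": 0,"ay": 0,"dz": 5,"dx": 0,"dy": 0,"az": 0,"hand": 0}]'

```text
clock: 21.7
eef_pos: [619.2, 20.6, 110.2]
tool_rot: [-3.141, 0.001, 0.227]
force: [-0.0, -0.9, -0.1]
width: 85.2
gripper_force: 0.0
```

```bash
python3 -c "
from h import *
go(619,21.5,50.5,0.225)"
```

```text
21.7 pos [619.2  20.6 110.2] rot [-3.141e+00  1.000e-03  2.270e-01] w 85.2 F [-0.  -0.9 -0.1] grip 0.0
{'dx': np.float64(0.0), 'dy': np.float64(-0.09), 'dz': np.float64(5.97), 'turn': array([-0.0001,  0.0007,  0.0016])}
```

Request:
send_rows --series '[{"ax": 0,"ay": 0,"dz": 3,"dx": 0,"dy": -0.1,"az": 0,"hand": 0},{"ax": 0,"ay": 0,"dz": 5,"dx": 0,"dy": -0.1,"az": 0,"hand": 0},{"ax": 0,"ay": 0,"dz": 5.9,"dx": 0,"dy": -0.1,"az": 0,"hand": 0},{"ax": 0,"ay": 0,"dz": 5.9,"dx": 0,"dy": -0.1,"az": 0,"hand": 0},{"ax": 0,"ay": 0,"dz": 5.9,"dx": 0,"dy": -0.1,"az": 0,"hand": 0.25},{"ax": 0,"ay": 0,"dz": 5.9,"dx": 0,"dy": -0.1,"az": 0,"hand": 0.4},{"ax": 0,"ay": 0,"dz": 5.9,"dx": 0,"dy": -0.1,"az": 0,"hand": 1},{"ax": 0,"ay": 0,"dz": 5.9,"dx": 0,"dy": -0.1,"az": 0,"hand": 1},{"ax": 0,"ay": 0,"dz": 5.9,"dx": 0,"dy": -0.1,"az": 0,"hand": 1},{"ax": 0,"ay": 0,"dz": 5.9,"dx": 0,"dy": -0.1,"az": 0,"hand": 1}]'

```text
clock: 22.7
eef_pos: [620.0, 22.1, 53.5]
tool_rot: [-3.141, -0.002, 0.226]
force: [-2.3, 1.1, 6.8]
width: 58.8
gripper_force: 63.0
```

Request:
send_rows --series '[{"ax": 0,"ay": 0,"dz": 0,"dx": 0,"dy": 0,"az": 0,"hand": 1},{"ax": 0,"ay": 0,"dz": -0.4,"dx": 0,"dy": 0,"az": 0,"hand": 1},{"ax": 0,"ay": 0,"dz": -0.8,"dx": 0,"dy": 0,"az": 0,"hand": 1},{"ax": 0,"ay": 0,"dz": -1.2,"dx": 0,"dy": 0,"az": 0,"hand": 1},{"ax": 0,"ay": 0,"dz": -1.6,"dx": 0,"dy": 0,"az": 0,"hand": 1},{"ax": 0,"ay": 0,"dz": -2.2,"dx": 0,"dy": 0,"az": 0,"hand": 1},{"ax": 0,"ay": 0,"dz": -4,"dx": 0,"dy": 0,"az": 0,"hand": 1},{"ax": 0,"ay": 0,"dz": -8,"dx": 0,"dy": 0,"az": 0,"hand": 1},{"ax": 0,"ay": 0,"dz": -10,"dx": 0,"dy": 0,"az": 0,"hand": 1},{"ax": 0,"ay": 0,"dz": -10,"dx": 0,"dy": 0,"az": 0,"hand": 1}]'

```text
clock: 23.7
eef_pos: [621.6, 20.7, 155.2]
tool_rot: [3.14, -0.007, 0.225]
force: [0.0, -0.6, -1.6]
width: 58.4
gripper_force: 66.0
```

```bash
python3 -c "
from h import *
go(463.2,126,155,1.516); bands()"
```

```text
23.7 pos [621.6  20.7 155.2] rot [ 3.14  -0.007  0.225] w 58.4 F [ 0.  -0.6 -1.6] grip 66.0
{'dx': np.float64(-13.09), 'dy': np.float64(-13.8), 'dz': np.float64(-0.09), 'turn': array([ 0.006 , -0.0045, -1.2906])}
bands [[15, 47, 19, 14, 195], [18, 62, 16, 9, 100], [11, 88, 20, 14, 212], [14, 101, 20, 8, 80]]
```

Request:
send_rows --series '[{"ax": 0,"ay": 0,"dz": 0,"dx": -1.5,"dy": -1.5,"az": -0.13,"hand": 1},{"ax": 0,"ay": 0,"dz": 0,"dx": -3,"dy": -3,"az": -0.27,"hand": 1},{"ax": 0,"ay": 0,"dz": 0,"dx": -5,"dy": -5,"az": -0.41,"hand": 1},{"ax": 0,"ay": 0,"dz": 0,"dx": -7,"dy": -7.5,"az": -0.55,"hand": 1},{"ax": 0,"ay": 0,"dz": 0,"dx": -9,"dy": -9.5,"az": -0.69,"hand": 1},{"ax": 0,"ay": 0,"dz": 0,"dx": -11,"dy": -11.5,"az": -0.83,"hand": 1},{"ax": 0,"ay": 0,"dz": 0,"dx": -12,"dy": -12.7,"az": -0.97,"hand": 1},{"ax": 0,"ay": 0,"dz": 0,"dx": -13,"dy": -13.7,"az": -1.1,"hand": 1},{"ax": 0,"ay": 0,"dz": 0,"dx": -13,"dy": -13.7,"az": -1.2,"hand": 1},{"ax": 0,"ay": 0,"dz": 0,"dx": -13,"dy": -13.7,"az": -1.29,"hand": 1}]'

```text
clock: 24.75
eef_pos: [460.5, 126.4, 150.5]
tool_rot: [-3.14, 0.0, 1.521]
force: [0.8, -1.3, -0.3]
width: 58.9
gripper_force: 66.0
```

Request:
send_rows --series '[{"ax": 0,"ay": 0,"dz": 0,"dx": 0,"dy": 0,"az": 0,"hand": 1},{"ax": 0,"ay": 0,"dz": 3,"dx": 0,"dy": 0,"az": 0,"hand": 1},{"ax": 0,"ay": 0,"dz": 7,"dx": 0,"dy": 0,"az": 0,"hand": 1},{"ax": 0,"ay": 0,"dz": 10,"dx": 0,"dy": 0,"az": 0,"hand": 1},{"ax": 0,"ay": 0,"dz": 10,"dx": 0,"dy": 0,"az": 0,"hand": 1},{"ax": 0,"ay": 0,"dz": 10,"dx": 0,"dy": 0,"az": 0,"hand": 1}]'

```text
clock: 25.35
eef_pos: [461.4, 125.5, 51.1]
tool_rot: [-3.14, 0.001, 1.514]
force: [-0.5, -0.1, -0.1]
width: 59.2
gripper_force: 66.0
```

```bash
python3 -c "
from h import *
go(463.2,126,20.5,1.516)"
```

```text
25.35 pos [461.4 125.5  51.1] rot [-3.140e+00  1.000e-03  1.514e+00] w 59.2 F [-0.5 -0.1 -0.1] grip 66.0
{'dx': np.float64(0.06), 'dy': np.float64(0.18), 'dz': np.float64(3.06), 'turn': array([-0.0016,  0.0009, -0.0022])}
```

Request:
send_rows --series '[{"ax": 0,"ay": 0,"dz": 1.5,"dx": 0,"dy": 0.1,"az": 0,"hand": 1},{"ax": 0,"ay": 0,"dz": 2.3,"dx": 0,"dy": 0.1,"az": 0,"hand": 1},{"ax": 0,"ay": 0,"dz": 2.9,"dx": 0,"dy": 0.1,"az": 0,"hand": 1},{"ax": 0,"ay": 0,"dz": 3.1,"dx": 0,"dy": 0.1,"az": 0,"hand": 1},{"ax": 0,"ay": 0,"dz": 3.1,"dx": 0,"dy": 0.1,"az": 0,"hand": 1}]'

```text
clock: 25.85
eef_pos: [463.0, 126.0, 20.7]
tool_rot: [3.141, -0.0, 1.516]
force: [0.1, 0.2, -0.7]
width: 58.6
gripper_force: 66.0
```

Request:
send_rows --series '[{"ax": 0,"ay": 0,"dz": 0,"dx": 0,"dy": 0,"az": 0,"hand": 0.3},{"ax": 0,"ay": 0,"dz": 0,"dx": 0,"dy": 0,"az": 0,"hand": 0.2},{"ax": 0,"ay": 0,"dz": 0,"dx": 0,"dy": 0,"az": 0,"hand": 0.1},{"ax": 0,"ay": 0,"dz": 0,"dx": 0,"dy": 0,"az": 0,"hand": 0.1},{"ax": 0,"ay": 0,"dz": -2,"dx": 0,"dy": 0,"az": 0,"hand": 0.1},{"ax": 0,"ay": 0,"dz": -6,"dx": 0,"dy": 0,"az": 0,"hand": 0.1},{"ax": 0,"ay": 0,"dz": -11,"dx": 0,"dy": 0,"az": 0,"hand": 0},{"ax": 0,"ay": 0,"dz": -15,"dx": 0,"dy": 0,"az": 0,"hand": 0},{"ax": 0,"ay": 0,"dz": -18,"dx": 0,"dy": 0,"az": 0,"hand": 0},{"ax": 0,"ay": 0,"dz": -18,"dx": 0,"dy": 0,"az": 0,"hand": 0}]'

```text
clock: 26.85
eef_pos: [465.3, 126.6, 204.1]
tool_rot: [3.134, -0.003, 1.516]
force: [-0.5, -0.0, -1.1]
width: 85.2
gripper_force: 0.0
```

```bash
python3 - <<'E'
from h import *
c=np.array([526,-282]);u=np.array([np.cos(.226),np.sin(.226)])
for k in(-69,-23,23): print(k,(c+k*u).round(1))
go(*(c+23*u),200,0.226)
s=shot('scene');t=shot('top')
A=cv2.resize(s['pixels'][170:420,150:430,::-1],(560,500));B=cv2.resize(t['pixels'][185:285,370:430,::-1],(240,400),interpolation=2)
cv2.imwrite('pics/crop6.png',np.hstack([A,cv2.copyMakeBorder(B,0,100,0,0,cv2.BORDER_CONSTANT)]))
np.save('s.npy',s,allow_pickle=True)
E
```

```text
-69 [ 458.8 -297.5]
-23 [ 503.6 -287.2]
23 [ 548.4 -276.8]
26.85 pos [465.3 126.6 204.1] rot [ 3.134e+00 -3.000e-03  1.516e+00] w 85.2 F [-0.5 -0.  -1.1] grip 0.0
{'dx': np.float64(-39.83), 'dy': np.float64(10.51), 'dz': np.float64(0.35), 'turn': array([ 0.0042, -0.0077,  1.2899])}
```

View pics/crop6.png

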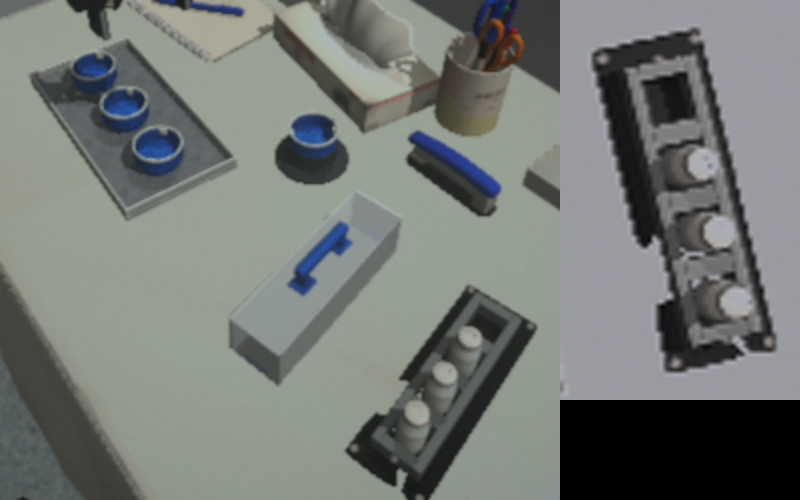

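Three cups stand in the tray, one is left on the stand. Vial caps are at scene (384.5,338), (372.5,355.5), (358,374.5) and top (405.5,226.2), (409.5,242.7), (414.2,260.2).

```bash
python3 - <<'E'
from h import *
s=np.load('s.npy',allow_pickle=True).item();t=shot('top')
for a,b in (((384.5,338),(405.5,226.2)),((372.5,355.5),(409.5,242.7)),((358,374.5),(414.2,260.2))): print(ray(s,*a,62).round(1),ray(t,*b,62).round(1))
print('plate',ray(t,401.3,234.9,8))
E
```

```text
[ 549.6 -276.8   62. ] [ 546.6 -273.8   62. ]
[ 506.7 -286.9   62. ] [ 503.8 -283.5   62. ]
[ 461.7 -295.6   62. ] [ 458.7 -294.9   62. ]
plate [ 524.79872244 -279.8026631     8.        ]
```

Request:
send_rows --series '[{"ax": 0,"ay": 0,"dz": 0,"dx": -4,"dy": 1,"az": 0.13,"hand": 0},{"ax": 0,"ay": 0,"dz": 0,"dx": -8,"dy": 2,"az": 0.27,"hand": 0},{"ax": 0,"ay": 0,"dz": 0,"dx": -13,"dy": 3,"az": 0.41,"hand": 0},{"ax": 0,"ay": 0,"dz": 0,"dx": -18,"dy": 5,"az": 0.55,"hand": 0},{"ax": 0,"ay": 0,"dz": 0,"dx": -23,"dy": 6,"az": 0.69,"hand": 0},{"ax": 0,"ay": 0,"dz": 0,"dx": -28,"dy": 8,"az": 0.83,"hand": 0},{"ax": 0,"ay": 0,"dz": 0,"dx": -33,"dy": 9,"az": 0.97,"hand": 0},{"ax": 0,"ay": 0,"dz": 0,"dx": -37,"dy": 10,"az": 1.1,"hand": 0},{"ax": 0,"ay": 0,"dz": 0,"dx": -39.8,"dy": 10.7,"az": 1.2,"hand": 0},{"ax": 0,"ay": 0,"dz": 0,"dx": -39.8,"dy": 10.7,"az": 1.29,"hand": 0}]'

```text
clock: 28.0
eef_pos: [545.8, -283.6, 198.5]
tool_rot: [3.138, 0.004, 0.215]
force: [-0.3, 0.2, -0.3]
width: 85.6
gripper_force: 0.0
```

Request:
send_rows --series '[{"ax": 0,"ay": 0,"dz": 0,"dx": 0,"dy": 0,"az": 0,"hand": 0},{"ax": 0,"ay": 0,"dz": 0,"dx": 0,"dy": 0,"az": 0,"hand": 0},{"ax": 0,"ay": 0,"dz": 0,"dx": 0,"dy": 0,"az": 0,"hand": 0}]'

```text
clock: 28.3
eef_pos: [547.6, -275.9, 199.4]
tool_rot: [-3.14, 0.001, 0.229]
force: [0.3, 0.3, -0.1]
width: 85.7
gripper_force: 0.0
```

Request:
send_rows --series '[{"ax": 0,"ay": 0,"dz": 4,"dx": 0.1,"dy": 0.1,"az": 0,"hand": 0},{"ax": 0,"ay": 0,"dz": 9,"dx": 0.1,"dy": 0.1,"az": 0,"hand": 0},{"ax": 0,"ay": 0,"dz": 14,"dx": 0.1,"dy": 0.1,"az": 0,"hand": 0},{"ax": 0,"ay": 0,"dz": 16.8,"dx": 0.1,"dy": 0.1,"az": 0,"hand": 0},{"ax": 0,"ay": 0,"dz": 16.8,"dx": 0.1,"dy": 0.1,"az": 0,"hand": 0.3},{"ax": 0,"ay": 0,"dz": 16.8,"dx": 0.1,"dy": 0.1,"az": 0,"hand": 0.5},{"ax": 0,"ay": 0,"dz": 16.8,"dx": 0.1,"dy": 0.1,"az": 0,"hand": 0.6},{"ax": 0,"ay": 0,"dz": 16.8,"dx": 0.1,"dy": 0.1,"az": 0,"hand": 0.6}]'

```text
clock: 29.1
eef_pos: [550.2, -278.7, 34.5]
tool_rot: [3.139, -0.003, 0.226]
force: [0.1, 0.0, -0.0]
width: 34.2
gripper_force: 0.0
```

```bash
python3 - <<'E'
from h import *
go(548.5,-276.5,30,0.226)
s=shot('scene')
cv2.imwrite('pics/crop7.png',cv2.resize(s['pixels'][270:410,310:450,::-1],None,fx=4,fy=4,interpolation=2))
E
```

```text
29.1 pos [ 550.2 -278.7   34.5] rot [ 3.139e+00 -3.000e-03  2.260e-01] w 34.2 F [ 0.1  0.  -0. ] grip 0.0
{'dx': np.float64(-0.12), 'dy': np.float64(-0.25), 'dz': np.float64(0.44), 'turn': array([ 0.0023, -0.0028,  0.0003])}
```

View pics/crop7.png

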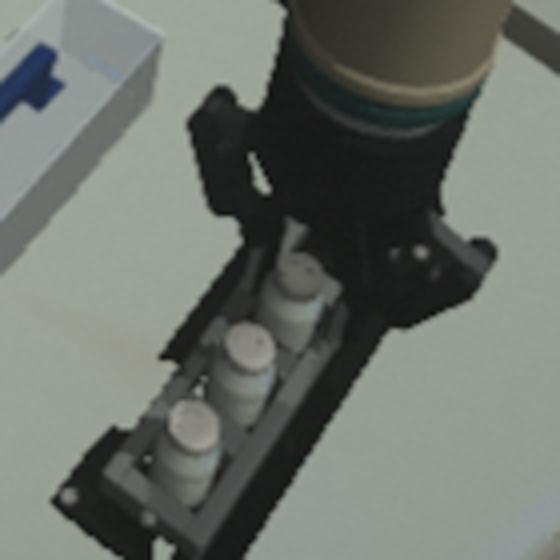

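Fingers straddle the far vial (cap at crop 300,272), clear of the block. Closing slightly lower.

Request:
send_rows --series '[{"ax": 0,"ay": 0,"dz": 0.2,"dx": -0.1,"dy": -0.1,"az": 0,"hand": 0.6},{"ax": 0,"ay": 0,"dz": 0.4,"dx": -0.1,"dy": -0.1,"az": 0,"hand": 0.6},{"ax": 0,"ay": 0,"dz": 0.4,"dx": -0.1,"dy": -0.1,"az": 0,"hand": 0.6},{"ax": 0,"ay": 0,"dz": 0.4,"dx": -0.1,"dy": -0.1,"az": 0,"hand": 0.8},{"ax": 0,"ay": 0,"dz": 0.4,"dx": -0.1,"dy": -0.1,"az": 0,"hand": 1},{"ax": 0,"ay": 0,"dz": 0.4,"dx": -0.1,"dy": -0.1,"az": 0,"hand": 1},{"ax": 0,"ay": 0,"dz": 0.4,"dx": -0.1,"dy": -0.1,"az": 0,"hand": 1},{"ax": 0,"ay": 0,"dz": 0.4,"dx": -0.1,"dy": -0.1,"az": 0,"hand": 1}]'

```text
clock: 29.95
eef_pos: [547.8, -277.5, 28.5]
tool_rot: [3.141, -0.0, 0.226]
force: [-0.1, 0.5, 4.3]
width: 25.6
gripper_force: 59.3
```

Request:
send_rows --series '[{"ax": 0,"ay": 0,"dz": -0.6,"dx": 0,"dy": 0,"az": 0,"hand": 1},{"ax": 0,"ay": 0,"dz": -1.5,"dx": 0,"dy": 0,"az": 0,"hand": 1},{"ax": 0,"ay": 0,"dz": -3,"dx": 0,"dy": 0,"az": 0,"hand": 1},{"ax": 0,"ay": 0,"dz": -6,"dx": 0,"dy": 0,"az": 0,"hand": 1},{"ax": 0,"ay": 0,"dz": -10,"dx": 0,"dy": 0,"az": 0,"hand": 1},{"ax": 0,"ay": 0,"dz": -14,"dx": 0,"dy": 0,"az": 0,"hand": 1},{"ax": 0,"ay": 0,"dz": -17,"dx": 0,"dy": 0,"az": 0,"hand": 1},{"ax": 0,"ay": 0,"dz": -17,"dx": 0,"dy": 0,"az": 0,"hand": 1},{"ax": 0,"ay": 0,"dz": -17,"dx": 0,"dy": 0,"az": 0,"hand": 1}]'

```text
clock: 30.85
eef_pos: [547.9, -277.2, 199.6]
tool_rot: [3.141, -0.002, 0.226]
force: [0.3, 0.5, -0.8]
width: 25.0
gripper_force: 59.0
```

```bash
python3 - <<'E'
from h import *
go(472.5,302.5,203,1.516)
E
```

```text
30.85 pos [ 547.9 -277.2  199.6] rot [ 3.141e+00 -2.000e-03  2.260e-01] w 25.0 F [ 0.3  0.5 -0.8] grip 59.0
{'dx': np.float64(5.63), 'dy': np.float64(-58.19), 'dz': np.float64(-0.37), 'turn': array([ 1.7000e-03, -1.0000e-03, -1.2902e+00])}
```

Request:
send_rows --series '[{"ax": 0,"ay": 0,"dz": 0,"dx": 0.5,"dy": -3,"az": -0.12,"hand": 1},{"ax": 0,"ay": 0,"dz": 0,"dx": 1,"dy": -7,"az": -0.25,"hand": 1},{"ax": 0,"ay": 0,"dz": 0,"dx": 1.5,"dy": -12,"az": -0.38,"hand": 1},{"ax": 0,"ay": 0,"dz": 0,"dx": 2,"dy": -17,"az": -0.51,"hand": 1},{"ax": 0,"ay": 0,"dz": 0,"dx": 2.5,"dy": -22,"az": -0.64,"hand": 1},{"ax": 0,"ay": 0,"dz": 0,"dx": 3,"dy": -27,"az": -0.77,"hand": 1},{"ax": 0,"ay": 0,"dz": 0,"dx": 3.5,"dy": -32,"az": -0.9,"hand": 1},{"ax": 0,"ay": 0,"dz": 0,"dx": 4,"dy": -37,"az": -1.03,"hand": 1},{"ax": 0,"ay": 0,"dz": 0,"dx": 4.5,"dy": -42,"az": -1.16,"hand": 1},{"ax": 0,"ay": 0,"dz": 0,"dx": 5,"dy": -46,"az": -1.29,"hand": 1}]'

```text
clock: 31.85
eef_pos: [491.4, 185.1, 197.2]
tool_rot: [-3.139, 0.0, 1.523]
force: [1.3, -0.3, 0.4]
width: 25.1
gripper_force: 59.0
```

Request:
send_rows --series '[{"ax": 0,"ay": 0,"dz": 0,"dx": 4,"dy": 0,"az": 0,"hand": 1},{"ax": 0,"ay": 0,"dz": 0,"dx": 8,"dy": -1,"az": 0,"hand": 1},{"ax": 0,"ay": 0,"dz": 0,"dx": 11,"dy": -2,"az": 0,"hand": 1},{"ax": 0,"ay": 0,"dz": 0,"dx": 11,"dy": -2,"az": 0,"hand": 1},{"ax": 0,"ay": 0,"dz": 0,"dx": 11,"dy": -2,"az": 0,"hand": 1},{"ax": 0,"ay": 0,"dz": 0,"dx": 11,"dy": -2,"az": 0,"hand": 1}]'

```text
clock: 32.45
eef_pos: [479.5, 291.3, 197.8]
tool_rot: [-3.141, 0.002, 1.514]
force: [0.2, -0.1, -1.3]
width: 24.7
gripper_force: 59.0
```

```bash
python3 - <<'E'
from h import *
go(472.5,302.5,80,1.516)
s=shot('scene')
cv2.imwrite('pics/crop8.png',cv2.resize(s['pixels'][90:250,120:260,::-1],None,fx=3.5,fy=3.5,interpolation=2))
E
```

```text
32.45 pos [479.5 291.3 197.8] rot [-3.141e+00  2.000e-03  1.514e+00] w 24.7 F [ 0.2 -0.1 -1.3] grip 59.0
{'dx': np.float64(1.1), 'dy': np.float64(-0.76), 'dz': np.float64(11.78), 'turn': array([-0.0008,  0.0019, -0.0022])}
```

View pics/crop8.png

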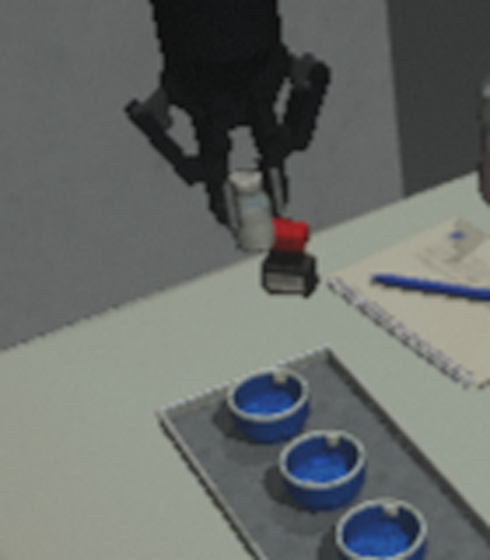

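```bash
python3 - <<'E'
from h import *
s=shot('scene')
e=read_state()['eef_pos']
f=lambda p:(np.round((p-[120,90])*3.5,0))
for dz in(-20.5,33.5,100): print(dz,f(proj(s,e+[0,0,dz])))
for dx in(-5,0,5): print(dx,f(proj(s,e+[dx,0,-20.5])))
E
```

```text
-20.5 [254. 243.]
33.5 [242. 174.]
100 [226.  81.]
-5 [248. 246.]
0 [254. 243.]
5 [261. 241.]
```

The vial hangs upright (crop 247,175 to 258,245, matching a projected vertical). Lowering into the far cup.

Request:
send_rows --series '[{"ax": 0,"ay": 0,"dz": 0,"dx": 1.1,"dy": -0.7,"az": 0,"hand": 1},{"ax": 0,"ay": 0,"dz": 4,"dx": 1.1,"dy": -0.7,"az": 0,"hand": 1},{"ax": 0,"ay": 0,"dz": 8,"dx": 1.1,"dy": -0.7,"az": 0,"hand": 1},{"ax": 0,"ay": 0,"dz": 12,"dx": 1.1,"dy": -0.7,"az": 0,"hand": 1},{"ax": 0,"ay": 0,"dz": 12,"dx": 1.1,"dy": -0.7,"az": 0,"hand": 1},{"ax": 0,"ay": 0,"dz": 12,"dx": 1.1,"dy": -0.7,"az": 0,"hand": 1}]'

```text
clock: 33.15
eef_pos: [473.2, 304.5, 78.6]
tool_rot: [-3.141, 0.0, 1.515]
force: [0.2, -0.1, 0.3]
width: 24.9
gripper_force: 59.2
```

```bash
python3 - <<'E'
from h import *
go(472.5,302.5,41,1.516)
E
```

```text
33.15 pos [473.2 304.5  78.6] rot [-3.141  0.     1.515] w 24.9 F [ 0.2 -0.1  0.3] grip 59.2
{'dx': np.float64(-0.2), 'dy': np.float64(-0.05), 'dz': np.float64(3.76), 'turn': array([-0.0006,  0.0004, -0.0008])}
```

Request:
send_rows --series '[{"ax": 0,"ay": 0,"dz": 1.5,"dx": -0.2,"dy": 0,"az": 0,"hand": 1},{"ax": 0,"ay": 0,"dz": 2.8,"dx": -0.2,"dy": 0,"az": 0,"hand": 1},{"ax": 0,"ay": 0,"dz": 3.5,"dx": -0.2,"dy": 0,"az": 0,"hand": 1},{"ax": 0,"ay": 0,"dz": 3.7,"dx": -0.2,"dy": 0,"az": 0,"hand": 1},{"ax": 0,"ay": 0,"dz": 3.7,"dx": -0.2,"dy": 0,"az": 0,"hand": 1}]'

```text
clock: 33.65
eef_pos: [473.2, 302.8, 41.6]
tool_rot: [3.141, -0.0, 1.516]
force: [-0.5, 0.0, 0.1]
width: 25.2
gripper_force: 59.2
```

Request:
send_rows --series '[{"ax": 0,"ay": 0,"dz": 0,"dx": 0,"dy": 0,"az": 0,"hand": 0.65},{"ax": 0,"ay": 0,"dz": 0,"dx": 0,"dy": 0,"az": 0,"hand": 0.55},{"ax": 0,"ay": 0,"dz": 0,"dx": 0,"dy": 0,"az": 0,"hand": 0.45},{"ax": 0,"ay": 0,"dz": 0,"dx": 0,"dy": 0,"az": 0,"hand": 0.45},{"ax": 0,"ay": 0,"dz": -2,"dx": 0,"dy": 0,"az": 0,"hand": 0.45},{"ax": 0,"ay": 0,"dz": -5,"dx": 0,"dy": 0,"az": 0,"hand": 0.45},{"ax": 0,"ay": 0,"dz": -9,"dx": 0,"dy": 0,"az": 0,"hand": 0.3},{"ax": 0,"ay": 0,"dz": -14,"dx": 0,"dy": 0,"az": 0,"hand": 0},{"ax": 0,"ay": 0,"dz": -16,"dx": 0,"dy": 0,"az": 0,"hand": 0},{"ax": 0,"ay": 0,"dz": -16,"dx": 0,"dy": 0,"az": 0,"hand": 0}]'

```text
clock: 34.65
eef_pos: [475.1, 303.6, 204.9]
tool_rot: [3.136, -0.005, 1.516]
force: [0.5, 0.8, 0.2]
width: 85.4
gripper_force: 0.0
```

```bash
python3 - <<'E'
from h import *
go(504.5,-286.5,200,0.226)
s=shot('scene')
cv2.imwrite('pics/crop9.png',cv2.resize(s['pixels'][160:400,150:420,::-1],None,fx=2.4,fy=2.4,interpolation=2))
E
```

```text
34.65 pos [475.1 303.6 204.9] rot [ 3.136 -0.005  1.516] w 85.4 F [0.5 0.8 0.2] grip 0.0
{'dx': np.float64(-58.76), 'dy': np.float64(6.18), 'dz': np.float64(0.25), 'turn': array([ 0.0018, -0.0075,  1.2898])}
```

View pics/crop9.png

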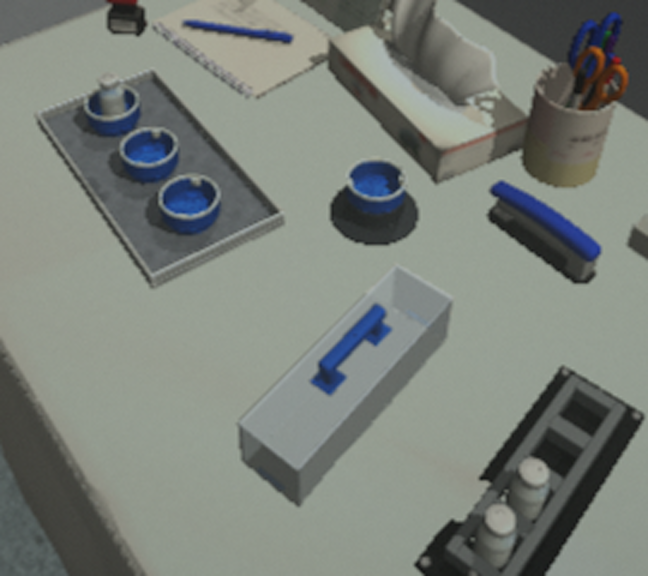

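The vial stands in the far cup (crop 112,100), two are left in the carrier. Going for the middle one.

Request:
send_rows --series '[{"ax": 0,"ay": 0,"dz": 0,"dx": -3,"dy": 0.5,"az": 0.12,"hand": 0},{"ax": 0,"ay": 0,"dz": 0,"dx": -7,"dy": 1,"az": 0.25,"hand": 0},{"ax": 0,"ay": 0,"dz": 0,"dx": -12,"dy": 1.5,"az": 0.38,"hand": 0},{"ax": 0,"ay": 0,"dz": 0,"dx": -17,"dy": 2,"az": 0.51,"hand": 0},{"ax": 0,"ay": 0,"dz": 0,"dx": -22,"dy": 2.5,"az": 0.64,"hand": 0},{"ax": 0,"ay": 0,"dz": 0,"dx": -27,"dy": 3,"az": 0.77,"hand": 0},{"ax": 0,"ay": 0,"dz": 0,"dx": -32,"dy": 3.5,"az": 0.9,"hand": 0},{"ax": 0,"ay": 0,"dz": 0,"dx": -37,"dy": 4,"az": 1.03,"hand": 0},{"ax": 0,"ay": 0,"dz": 0,"dx": -42,"dy": 4.5,"az": 1.16,"hand": 0},{"ax": 0,"ay": 0,"dz": 0,"dx": -46,"dy": 5,"az": 1.29,"hand": 0}]'

```text
clock: 35.7
eef_pos: [496.3, -162.0, 200.0]
tool_rot: [-3.141, 0.002, 0.219]
force: [1.8, 0.0, 0.1]
width: 85.5
gripper_force: 0.0
```

Request:
send_rows --series '[{"ax": 0,"ay": 0,"dz": 0,"dx": -0.8,"dy": 4,"az": 0,"hand": 0},{"ax": 0,"ay": 0,"dz": 0,"dx": -1.6,"dy": 8,"az": 0,"hand": 0},{"ax": 0,"ay": 0,"dz": 0,"dx": -2.2,"dy": 11,"az": 0,"hand": 0},{"ax": 0,"ay": 0,"dz": 0,"dx": -2.2,"dy": 12.6,"az": 0,"hand": 0},{"ax": 0,"ay": 0,"dz": 0,"dx": -2.2,"dy": 12.6,"az": 0,"hand": 0},{"ax": 0,"ay": 0,"dz": 0,"dx": -2.2,"dy": 12.6,"az": 0,"hand": 0},{"ax": 0,"ay": 0,"dz": 0,"dx": -2.2,"dy": 12.6,"az": 0,"hand": 0}]'

```text
clock: 36.4
eef_pos: [504.2, -285.3, 200.3]
tool_rot: [-3.139, 0.001, 0.227]
force: [-0.9, -0.0, -0.8]
width: 85.5
gripper_force: 0.0
```

```bash
python3 - <<'E'
from h import *
go(504,-287,29,0.226)
E
```

```text
36.4 pos [ 504.2 -285.3  200.3] rot [-3.139e+00  1.000e-03  2.270e-01] w 85.5 F [-0.9 -0.  -0.8] grip 0.0
{'dx': np.float64(-0.04), 'dy': np.float64(0.2), 'dz': np.float64(17.13), 'turn': array([-0.0023,  0.0011,  0.0012])}
```

Request:
send_rows --series '[{"ax": 0,"ay": 0,"dz": 4,"dx": 0,"dy": 0.1,"az": 0,"hand": 0},{"ax": 0,"ay": 0,"dz": 9,"dx": 0,"dy": 0.1,"az": 0,"hand": 0},{"ax": 0,"ay": 0,"dz": 14,"dx": 0,"dy": 0.1,"az": 0,"hand": 0},{"ax": 0,"ay": 0,"dz": 16.6,"dx": 0,"dy": 0.1,"az": 0,"hand": 0},{"ax": 0,"ay": 0,"dz": 17.1,"dx": 0,"dy": 0.1,"az": 0,"hand": 0.3},{"ax": 0,"ay": 0,"dz": 17.1,"dx": 0,"dy": 0.1,"az": 0,"hand": 0.5},{"ax": 0,"ay": 0,"dz": 17.1,"dx": 0,"dy": 0.1,"az": 0,"hand": 0.6},{"ax": 0,"ay": 0,"dz": 17.1,"dx": 0,"dy": 0.1,"az": 0,"hand": 0.6}]'

```text
clock: 37.2
eef_pos: [505.9, -288.7, 32.2]
tool_rot: [3.139, -0.002, 0.226]
force: [-0.2, -0.3, -0.1]
width: 34.3
gripper_force: 0.0
```

Request:
send_rows --series '[{"ax": 0,"ay": 0,"dz": 0,"dx": 0,"dy": 0,"az": 0,"hand": 0.6},{"ax": 0,"ay": 0,"dz": 0,"dx": 0,"dy": 0,"az": 0,"hand": 0.6}]'

```text
clock: 37.4
eef_pos: [505.2, -288.4, 31.2]
tool_rot: [3.141, -0.001, 0.226]
force: [-0.0, -1.3, 0.4]
width: 33.7
gripper_force: 0.0
```

Request:
send_rows --series '[{"ax": 0,"ay": 0,"dz": 0.2,"dx": -0.1,"dy": -0.1,"az": 0,"hand": 0.6},{"ax": 0,"ay": 0,"dz": 0.2,"dx": -0.1,"dy": -0.1,"az": 0,"hand": 0.7},{"ax": 0,"ay": 0,"dz": 0.2,"dx": -0.1,"dy": -0.1,"az": 0,"hand": 0.9},{"ax": 0,"ay": 0,"dz": 0.2,"dx": -0.1,"dy": -0.1,"az": 0,"hand": 1},{"ax": 0,"ay": 0,"dz": 0.2,"dx": -0.1,"dy": -0.1,"az": 0,"hand": 1},{"ax": 0,"ay": 0,"dz": 0.2,"dx": -0.1,"dy": -0.1,"az": 0,"hand": 1},{"ax": 0,"ay": 0,"dz": 0.2,"dx": -0.1,"dy": -0.1,"az": 0,"hand": 1},{"ax": 0,"ay": 0,"dz": 0.2,"dx": -0.1,"dy": -0.1,"az": 0,"hand": 1}]'

```text
clock: 38.2
eef_pos: [503.3, -287.1, 28.6]
tool_rot: [-3.141, -0.0, 0.226]
force: [-0.9, 2.3, 5.7]
width: 24.6
gripper_force: 58.8
```

Request:
send_rows --series '[{"ax": 0,"ay": 0,"dz": -0.6,"dx": 0,"dy": 0,"az": 0,"hand": 1},{"ax": 0,"ay": 0,"dz": -1.5,"dx": 0,"dy": 0,"az": 0,"hand": 1},{"ax": 0,"ay": 0,"dz": -3,"dx": 0,"dy": 0,"az": 0,"hand": 1},{"ax": 0,"ay": 0,"dz": -6,"dx": 0,"dy": 0,"az": 0,"hand": 1},{"ax": 0,"ay": 0,"dz": -10,"dx": 0,"dy": 0,"az": 0,"hand": 1},{"ax": 0,"ay": 0,"dz": -14,"dx": 0,"dy": 0,"az": 0,"hand": 1},{"ax": 0,"ay": 0,"dz": -17,"dx": 0,"dy": 0,"az": 0,"hand": 1},{"ax": 0,"ay": 0,"dz": -17,"dx": 0,"dy": 0,"az": 0,"hand": 1},{"ax": 0,"ay": 0,"dz": -17,"dx": 0,"dy": 0,"az": 0,"hand": 1}]'

```text
clock: 39.1
eef_pos: [503.7, -287.4, 199.6]
tool_rot: [3.141, -0.002, 0.226]
force: [-0.1, 0.2, -0.8]
width: 24.9
gripper_force: 59.0
```

```bash
python3 - <<'E'
from h import *
go(468,214.4,200,1.516)
E
```

```text
39.1 pos [ 503.7 -287.4  199.6] rot [ 3.141e+00 -2.000e-03  2.260e-01] w 24.9 F [-0.1  0.2 -0.8] grip 59.0
{'dx': np.float64(7.76), 'dy': np.float64(-49.71), 'dz': np.float64(-0.07), 'turn': array([ 1.9000e-03, -1.0000e-03, -1.2901e+00])}
```

Request:
send_rows --series '[{"ax": 0,"ay": 0,"dz": 0,"dx": 0.5,"dy": -4,"az": -0.12,"hand": 1},{"ax": 0,"ay": 0,"dz": 0,"dx": 1.5,"dy": -8.8,"az": -0.25,"hand": 1},{"ax": 0,"ay": 0,"dz": 0,"dx": 2.3,"dy": -13.7,"az": -0.38,"hand": 1},{"ax": 0,"ay": 0,"dz": 0,"dx": 3,"dy": -18.6,"az": -0.51,"hand": 1},{"ax": 0,"ay": 0,"dz": 0,"dx": 3.7,"dy": -23.5,"az": -0.64,"hand": 1},{"ax": 0,"ay": 0,"dz": 0,"dx": 4.4,"dy": -28.4,"az": -0.77,"hand": 1},{"ax": 0,"ay": 0,"dz": 0,"dx": 5.1,"dy": -33.3,"az": -0.9,"hand": 1},{"ax": 0,"ay": 0,"dz": 0,"dx": 5.8,"dy": -38.2,"az": -1.03,"hand": 1},{"ax": 0,"ay": 0,"dz": 0,"dx": 6.5,"dy": -43,"az": -1.16,"hand": 1},{"ax": 0,"ay": 0,"dz": 0,"dx": 7.2,"dy": -47,"az": -1.29,"hand": 1}]'

```text
clock: 40.1
eef_pos: [466.5, 189.5, 197.3]
tool_rot: [-3.139, 0.0, 1.523]
force: [1.1, -0.2, -0.8]
width: 25.3
gripper_force: 59.1
```

Request:
send_rows --series '[{"ax": 0,"ay": 0,"dz": 0,"dx": 2.7,"dy": -0.2,"az": 0,"hand": 1},{"ax": 0,"ay": 0,"dz": 0,"dx": 2.7,"dy": -0.2,"az": 0,"hand": 1},{"ax": 0,"ay": 0,"dz": 3,"dx": 2.7,"dy": -0.2,"az": 0,"hand": 1},{"ax": 0,"ay": 0,"dz": 7,"dx": 2.7,"dy": -0.2,"az": 0,"hand": 1},{"ax": 0,"ay": 0,"dz": 11,"dx": 2.7,"dy": -0.2,"az": 0,"hand": 1},{"ax": 0,"ay": 0,"dz": 11,"dx": 2.7,"dy": -0.2,"az": 0,"hand": 1},{"ax": 0,"ay": 0,"dz": 11,"dx": 2.7,"dy": -0.2,"az": 0,"hand": 1}]'

```text
clock: 40.8
eef_pos: [467.5, 212.4, 88.1]
tool_rot: [-3.14, 0.002, 1.514]
force: [0.1, -0.0, 0.5]
width: 24.6
gripper_force: 59.2
```

```bash
python3 - <<'E'
from h import *
go(468,214.4,41.5,1.516)
E
```

```text
40.8 pos [467.5 212.4  88.1] rot [-3.140e+00  2.000e-03  1.514e+00] w 24.6 F [ 0.1 -0.   0.5] grip 59.2
{'dx': np.float64(0.21), 'dy': np.float64(0.05), 'dz': np.float64(4.66), 'turn': array([-0.0019,  0.0018, -0.0019])}
```

Request:
send_rows --series '[{"ax": 0,"ay": 0,"dz": 1.5,"dx": 0.1,"dy": 0,"az": 0,"hand": 1},{"ax": 0,"ay": 0,"dz": 3,"dx": 0.1,"dy": 0,"az": 0,"hand": 1},{"ax": 0,"ay": 0,"dz": 4.2,"dx": 0.1,"dy": 0,"az": 0,"hand": 1},{"ax": 0,"ay": 0,"dz": 4.6,"dx": 0.1,"dy": 0,"az": 0,"hand": 1},{"ax": 0,"ay": 0,"dz": 4.6,"dx": 0.1,"dy": 0,"az": 0,"hand": 1},{"ax": 0,"ay": 0,"dz": 4.6,"dx": 0.1,"dy": 0,"az": 0,"hand": 1}]'

```text
clock: 41.4
eef_pos: [468.5, 214.9, 43.1]
tool_rot: [3.14, -0.001, 1.516]
force: [-0.1, 0.5, -0.1]
width: 25.1
gripper_force: 59.2
```

Request:
send_rows --series '[{"ax": 0,"ay": 0,"dz": 0,"dx": 0,"dy": 0,"az": 0,"hand": 0.65},{"ax": 0,"ay": 0,"dz": 0,"dx": 0,"dy": 0,"az": 0,"hand": 0.55},{"ax": 0,"ay": 0,"dz": 0,"dx": 0,"dy": 0,"az": 0,"hand": 0.45},{"ax": 0,"ay": 0,"dz": 0,"dx": 0,"dy": 0,"az": 0,"hand": 0.45},{"ax": 0,"ay": 0,"dz": -2,"dx": 0,"dy": 0,"az": 0,"hand": 0.45},{"ax": 0,"ay": 0,"dz": -5,"dx": 0,"dy": 0,"az": 0,"hand": 0.45},{"ax": 0,"ay": 0,"dz": -9,"dx": 0,"dy": 0,"az": 0,"hand": 0.3},{"ax": 0,"ay": 0,"dz": -14,"dx": 0,"dy": 0,"az": 0,"hand": 0},{"ax": 0,"ay": 0,"dz": -16,"dx": 0,"dy": 0,"az": 0,"hand": 0},{"ax": 0,"ay": 0,"dz": -16,"dx": 0,"dy": 0,"az": 0,"hand": 0}]'

```text
clock: 42.4
eef_pos: [469.9, 215.6, 205.5]
tool_rot: [3.136, -0.004, 1.516]
force: [1.0, -0.3, -0.6]
width: 85.2
gripper_force: 0.0
```

```bash
cat >>h.py <<'E'
def vials():
    "bright caps: scene blobs cast to cap height in the tray (z 74) and carrier (z 62)"
    s=shot('scene'); h=cv2.cvtColor(s['pixels'],cv2.COLOR_RGB2HSV)
    for nm,box,z in(('tray',(170,180,270,275),74),('carrier',(330,310,430,420),62)):
        x0,y0,x1,y1=box; m=cv2.inRange(h[y0:y1,x0:x1],(0,0,150),(180,40,255)); n,_,st,c=cv2.connectedComponentsWithStats(m)
        print(nm,[(st[i,4],(c[i]+[x0,y0]).round(1).tolist(),ray(s,*(c[i]+[x0,y0]),z)[:2].round(0).tolist()) for i in range(1,n) if 20<st[i,4]<400])
E
python3 - <<'E'
from h import *
go(459.2,-297,200,0.226); vials()
s=shot('scene'); print([proj(s,[x,y,74]).round(0) for x,y in((472.5,302.5),(468,214.4),(463,126))],s['pixels'][374,358])
E
```

```text
42.4 pos [469.9 215.6 205.5] rot [ 3.136 -0.004  1.516] w 85.2 F [ 1.  -0.3 -0.6] grip 0.0
{'dx': np.float64(-51.25), 'dy': np.float64(1.73), 'dz': np.float64(0.36), 'turn': array([ 0.0024, -0.0069,  1.29  ])}
tray [(np.int32(25), [210.1, 210.4], [470.0, 213.0])]
carrier [(np.int32(40), [364.1, 369.2], [477.0, -295.0]), (np.int32(84), [358.7, 376.3], [460.0, -298.0]), (np.int32(101), [337.2, 413.1], [391.0, -319.0])]
[array([194., 192.]), array([209., 211.]), array([226., 231.])] [161 162 153]
```

Request:
send_rows --series '[{"ax": 0,"ay": 0,"dz": 0,"dx": -3,"dy": 0.2,"az": 0.12,"hand": 0},{"ax": 0,"ay": 0,"dz": 0,"dx": -7,"dy": 0.4,"az": 0.25,"hand": 0},{"ax": 0,"ay": 0,"dz": 0,"dx": -12,"dy": 0.6,"az": 0.38,"hand": 0},{"ax": 0,"ay": 0,"dz": 0,"dx": -17,"dy": 0.8,"az": 0.51,"hand": 0},{"ax": 0,"ay": 0,"dz": 0,"dx": -22,"dy": 1,"az": 0.64,"hand": 0},{"ax": 0,"ay": 0,"dz": 0,"dx": -27,"dy": 1.2,"az": 0.77,"hand": 0},{"ax": 0,"ay": 0,"dz": 0,"dx": -32,"dy": 1.4,"az": 0.9,"hand": 0},{"ax": 0,"ay": 0,"dz": 0,"dx": -37,"dy": 1.5,"az": 1.03,"hand": 0},{"ax": 0,"ay": 0,"dz": 0,"dx": -42,"dy": 1.5,"az": 1.16,"hand": 0},{"ax": 0,"ay": 0,"dz": 0,"dx": -46,"dy": 1.5,"az": 1.29,"hand": 0}]'

```text
clock: 43.5
eef_pos: [455.9, -248.0, 200.7]
tool_rot: [-3.141, 0.003, 0.218]
force: [1.1, 0.3, -0.7]
width: 85.1
gripper_force: 0.0
```

Request:
send_rows --series '[{"ax": 0,"ay": 0,"dz": 0,"dx": -0.6,"dy": 3.5,"az": 0,"hand": 0},{"ax": 0,"ay": 0,"dz": 0,"dx": -1,"dy": 5,"az": 0,"hand": 0},{"ax": 0,"ay": 0,"dz": 0,"dx": -1,"dy": 5,"az": 0,"hand": 0},{"ax": 0,"ay": 0,"dz": 0,"dx": -1,"dy": 5,"az": 0,"hand": 0},{"ax": 0,"ay": 0,"dz": 0,"dx": -1,"dy": 5,"az": 0,"hand": 0},{"ax": 0,"ay": 0,"dz": 0,"dx": -1,"dy": 5,"az": 0,"hand": 0}]'

```text
clock: 44.1
eef_pos: [459.3, -294.6, 201.8]
tool_rot: [-3.14, 0.0, 0.228]
force: [-0.0, -0.2, 0.4]
width: 85.4
gripper_force: 0.0
```

```bash
python3 - <<'E'
from h import *
go(459.2,-297,29,0.226)
E
```

```text
44.1 pos [ 459.3 -294.6  201.8] rot [-3.14   0.     0.228] w 85.4 F [-0.  -0.2  0.4] grip 0.0
{'dx': np.float64(-0.06), 'dy': np.float64(0.25), 'dz': np.float64(17.28), 'turn': array([-0.0015,  0.0003,  0.0017])}
```

Request:
send_rows --series '[{"ax": 0,"ay": 0,"dz": 4,"dx": 0,"dy": 0.1,"az": 0,"hand": 0},{"ax": 0,"ay": 0,"dz": 9,"dx": 0,"dy": 0.1,"az": 0,"hand": 0},{"ax": 0,"ay": 0,"dz": 14,"dx": 0,"dy": 0.1,"az": 0,"hand": 0},{"ax": 0,"ay": 0,"dz": 16.6,"dx": 0,"dy": 0.1,"az": 0,"hand": 0},{"ax": 0,"ay": 0,"dz": 17.2,"dx": 0,"dy": 0.1,"az": 0,"hand": 0.3},{"ax": 0,"ay": 0,"dz": 17.2,"dx": 0,"dy": 0.1,"az": 0,"hand": 0.5},{"ax": 0,"ay": 0,"dz": 17.2,"dx": 0,"dy": 0.1,"az": 0,"hand": 0.6},{"ax": 0,"ay": 0,"dz": 17.2,"dx": 0,"dy": 0.1,"az": 0,"hand": 0.6}]'

```text
clock: 44.9
eef_pos: [460.5, -297.9, 32.0]
tool_rot: [3.139, -0.002, 0.226]
force: [-0.2, 0.7, 0.2]
width: 34.3
gripper_force: 0.0
```

Request:
send_rows --series '[{"ax": 0,"ay": 0,"dz": 0,"dx": 0,"dy": 0,"az": 0,"hand": 0.6},{"ax": 0,"ay": 0,"dz": 0,"dx": 0,"dy": 0,"az": 0,"hand": 0.6},{"ax": 0,"ay": 0,"dz": 0,"dx": 0,"dy": 0,"az": 0,"hand": 0.6}]'

```text
clock: 45.2
eef_pos: [459.6, -297.3, 30.8]
tool_rot: [3.141, -0.001, 0.226]
force: [-0.2, -0.3, 0.5]
width: 34.3
gripper_force: 0.0
```

Request:
send_rows --series '[{"ax": 0,"ay": 0,"dz": 0.2,"dx": 0,"dy": 0,"az": 0,"hand": 0.6},{"ax": 0,"ay": 0,"dz": 0.2,"dx": 0,"dy": 0,"az": 0,"hand": 0.7},{"ax": 0,"ay": 0,"dz": 0.2,"dx": 0,"dy": 0,"az": 0,"hand": 0.9},{"ax": 0,"ay": 0,"dz": 0.2,"dx": 0,"dy": 0,"az": 0,"hand": 1},{"ax": 0,"ay": 0,"dz": 0.2,"dx": 0,"dy": 0,"az": 0,"hand": 1},{"ax": 0,"ay": 0,"dz": 0.2,"dx": 0,"dy": 0,"az": 0,"hand": 1},{"ax": 0,"ay": 0,"dz": 0.2,"dx": 0,"dy": 0,"az": 0,"hand": 1},{"ax": 0,"ay": 0,"dz": 0.2,"dx": 0,"dy": 0,"az": 0,"hand": 1}]'

```text
clock: 46.0
eef_pos: [459.3, -297.2, 28.4]
tool_rot: [-3.141, -0.0, 0.226]
force: [-0.9, 1.1, 5.4]
width: 25.0
gripper_force: 59.0
```

Request:
send_rows --series '[{"ax": 0,"ay": 0,"dz": -0.6,"dx": 0,"dy": 0,"az": 0,"hand": 1},{"ax": 0,"ay": 0,"dz": -1.5,"dx": 0,"dy": 0,"az": 0,"hand": 1},{"ax": 0,"ay": 0,"dz": -3,"dx": 0,"dy": 0,"az": 0,"hand": 1},{"ax": 0,"ay": 0,"dz": -6,"dx": 0,"dy": 0,"az": 0,"hand": 1},{"ax": 0,"ay": 0,"dz": -10,"dx": 0,"dy": 0,"az": 0,"hand": 1},{"ax": 0,"ay": 0,"dz": -14,"dx": 0,"dy": 0,"az": 0,"hand": 1},{"ax": 0,"ay": 0,"dz": -17,"dx": 0,"dy": 0,"az": 0,"hand": 1},{"ax": 0,"ay": 0,"dz": -17,"dx": 0,"dy": 0,"az": 0,"hand": 1},{"ax": 0,"ay": 0,"dz": -17,"dx": 0,"dy": 0,"az": 0,"hand": 1}]'

```text
clock: 46.9
eef_pos: [459.6, -297.2, 199.5]
tool_rot: [3.141, -0.002, 0.226]
force: [-0.0, 0.0, -0.6]
width: 25.0
gripper_force: 59.0
```

```bash
python3 - <<'E'
from h import *
go(463,126.2,200,1.516)
E
```

```text
46.9 pos [ 459.6 -297.2  199.5] rot [ 3.141e+00 -2.000e-03  2.260e-01] w 25.0 F [-0.   0.  -0.6] grip 59.0
{'dx': np.float64(9.82), 'dy': np.float64(-41.19), 'dz': np.float64(-0.07), 'turn': array([ 1.90e-03, -9.00e-04, -1.29e+00])}
```

Request:
send_rows --series '[{"ax": 0,"ay": 0,"dz": 0,"dx": 1,"dy": -4,"az": -0.13,"hand": 1},{"ax": 0,"ay": 0,"dz": 0,"dx": 2,"dy": -8.5,"az": -0.26,"hand": 1},{"ax": 0,"ay": 0,"dz": 0,"dx": 3.1,"dy": -13,"az": -0.39,"hand": 1},{"ax": 0,"ay": 0,"dz": 0,"dx": 4.2,"dy": -17.6,"az": -0.52,"hand": 1},{"ax": 0,"ay": 0,"dz": 0,"dx": 5.3,"dy": -22.2,"az": -0.66,"hand": 1},{"ax": 0,"ay": 0,"dz": 0,"dx": 6.4,"dy": -26.8,"az": -0.8,"hand": 1},{"ax": 0,"ay": 0,"dz": 0,"dx": 7.5,"dy": -31.4,"az": -0.94,"hand": 1},{"ax": 0,"ay": 0,"dz": 0,"dx": 8.5,"dy": -36,"az": -1.07,"hand": 1},{"ax": 0,"ay": 0,"dz": 0,"dx": 9.3,"dy": -39,"az": -1.18,"hand": 1},{"ax": 0,"ay": 0,"dz": 0,"dx": 9.8,"dy": -41.2,"az": -1.29,"hand": 1}]'

```text
clock: 47.9
eef_pos: [461.3, 129.0, 197.3]
tool_rot: [-3.139, 0.0, 1.524]
force: [0.6, 0.1, 0.3]
width: 25.4
gripper_force: 59.1
```

Request:
send_rows --series '[{"ax": 0,"ay": 0,"dz": 0,"dx": 0,"dy": 0,"az": 0,"hand": 1},{"ax": 0,"ay": 0,"dz": 0,"dx": 0,"dy": 0,"az": 0,"hand": 1},{"ax": 0,"ay": 0,"dz": 3,"dx": 0,"dy": 0,"az": 0,"hand": 1},{"ax": 0,"ay": 0,"dz": 7,"dx": 0,"dy": 0,"az": 0,"hand": 1},{"ax": 0,"ay": 0,"dz": 11,"dx": 0,"dy": 0,"az": 0,"hand": 1},{"ax": 0,"ay": 0,"dz": 11,"dx": 0,"dy": 0,"az": 0,"hand": 1},{"ax": 0,"ay": 0,"dz": 11,"dx": 0,"dy": 0,"az": 0,"hand": 1}]'

```text
clock: 48.6
eef_pos: [462.4, 124.4, 88.4]
tool_rot: [-3.14, 0.002, 1.512]
force: [-0.1, -0.4, 0.2]
width: 25.0
gripper_force: 59.2
```

```bash
python3 - <<'E'
from h import *
go(463,126.2,40.5,1.516)
E
```

```text
48.6 pos [462.4 124.4  88.4] rot [-3.140e+00  2.000e-03  1.512e+00] w 25.0 F [-0.1 -0.4  0.2] grip 59.2
{'dx': np.float64(0.19), 'dy': np.float64(0.06), 'dz': np.float64(4.79), 'turn': array([-0.0016,  0.0015, -0.0035])}
```

Request:
send_rows --series '[{"ax": 0,"ay": 0,"dz": 1.5,"dx": 0.1,"dy": 0,"az": 0,"hand": 1},{"ax": 0,"ay": 0,"dz": 3,"dx": 0.1,"dy": 0,"az": 0,"hand": 1},{"ax": 0,"ay": 0,"dz": 4.2,"dx": 0.1,"dy": 0,"az": 0,"hand": 1},{"ax": 0,"ay": 0,"dz": 4.8,"dx": 0.1,"dy": 0,"az": 0,"hand": 1},{"ax": 0,"ay": 0,"dz": 4.8,"dx": 0.1,"dy": 0,"az": 0,"hand": 1},{"ax": 0,"ay": 0,"dz": 4.8,"dx": 0.1,"dy": 0,"az": 0,"hand": 1}]'

```text
clock: 49.2
eef_pos: [463.1, 127.2, 40.9]
tool_rot: [3.141, -0.0, 1.515]
force: [0.4, -0.4, 0.2]
width: 24.9
gripper_force: 59.2
```

Request:
send_rows --series '[{"ax": 0,"ay": 0,"dz": 0,"dx": 0,"dy": 0,"az": 0,"hand": 0.65},{"ax": 0,"ay": 0,"dz": 0,"dx": 0,"dy": 0,"az": 0,"hand": 0.55},{"ax": 0,"ay": 0,"dz": 0,"dx": 0,"dy": 0,"az": 0,"hand": 0.45},{"ax": 0,"ay": 0,"dz": 0,"dx": 0,"dy": 0,"az": 0,"hand": 0.45},{"ax": 0,"ay": 0,"dz": -2,"dx": 0,"dy": 0,"az": 0,"hand": 0.45},{"ax": 0,"ay": 0,"dz": -5,"dx": 0,"dy": 0,"az": 0,"hand": 0.45},{"ax": 0,"ay": 0,"dz": -9,"dx": 0,"dy": 0,"az": 0,"hand": 0.3},{"ax": 0,"ay": 0,"dz": -14,"dx": 0,"dy": 0,"az": 0,"hand": 0},{"ax": 0,"ay": 0,"dz": -16,"dx": 0,"dy": 0,"az": 0,"hand": 0},{"ax": 0,"ay": 0,"dz": -16,"dx": 0,"dy": 0,"az": 0,"hand": 0}]'

```text
clock: 50.2
eef_pos: [464.6, 127.8, 203.2]
tool_rot: [3.136, -0.003, 1.516]
force: [0.2, -0.5, -0.4]
width: 85.2
gripper_force: 0.0
```

```bash
cat >>h.py <<'E'
def handle():
    "scene view of the bar: blue area between stack and carrier, at its mid height"
    out=[]
    for nm,box in(('scene',(230,262,430,415)),('top',(310,205,430,290))):
        d=shot(nm); m=cv2.inRange(cv2.cvtColor(d['pixels'],cv2.COLOR_RGB2HSV),(100,120,60),(125,255,255)); x0,y0,x1,y1=box; q=m*0; q[y0:y1,x0:x1]=m[y0:y1,x0:x1]
        c=[c for c in cv2.findContours(q,0,1)[0] if cv2.contourArea(c)>60]
        for k in c: r=cv2.minAreaRect(k); print(nm,'handle',np.round(r[0],1),np.round(r[1],1),round(r[2],1),ray(d,*r[0],84).round(1))
E
python3 - <<'E'
from h import *
vials(); handle(); go(492,-134,200,.226)
s=shot('scene');t=shot('top')
print(proj(s,[492,-134,84]),proj(t,[492,-134,84]))
A=cv2.resize(s['pixels'][170:420,150:430,::-1],(560,500));B=cv2.resize(t['pixels'][185:285,330:430,::-1],(240,240),interpolation=2)
cv2.imwrite('pics/crop10.png',np.hstack([A,cv2.copyMakeBorder(B,0,260,0,0,cv2.BORDER_CONSTANT)]))
E
```

```text
tray [(np.int32(28), [226.8, 231.5], [463.0, 124.0])]
carrier [(np.int32(42), [364.1, 369.1], [477.0, -295.0]), (np.int32(149), [354.4, 386.7], [442.0, -307.0]), (np.int32(200), [339.1, 413.4], [393.0, -322.0])]
scene handle [296.1 305.4] [11.9 41.8] 42.7 [ 456.4 -136.8   84. ]
top handle [350.1 258.6] [31.3  7.4] 76.5 [ 462.4 -123.7   84. ]
50.35 pos [461.8 127.3 199.4] rot [-3.14   0.     1.516] w 85.5 F [-0.   0.  -0.4] grip 0.0
{'dx': np.float64(-25.93), 'dy': np.float64(4.45), 'dz': np.float64(-0.06), 'turn': array([-0.0013,  0.0014,  1.2902])}
[309.5008055  295.08713395] [354.03018466 246.89073338]
```

```bash
python3 - <<'E'
from h import *
def meas(img,d,box,z):
    m=cv2.inRange(cv2.cvtColor(img,cv2.COLOR_RGB2HSV),(100,120,60),(125,255,255)); x0,y0,x1,y1=box; q=m*0; q[y0:y1,x0:x1]=m[y0:y1,x0:x1]
    k=max(cv2.findContours(q,0,1)[0],key=cv2.contourArea); r=cv2.minAreaRect(k); b=cv2.boxPoints(r)
    if np.linalg.norm(b[0]-b[1])<np.linalg.norm(b[1]-b[2]): b=np.roll(b,-1,0)
    e=[ray(d,*((b[0]+b[3])/2),z)[:2],ray(d,*((b[1]+b[2])/2),z)[:2]]; v=e[1]-e[0]; v=v if v[0]>0 else -v
    p=np.argwhere(q)[:,::-1].astype(np.float32); vx,vy,cx,cy=cv2.fitLine(p,cv2.DIST_L2,0,.01,.01).ravel(); f=[ray(d,cx+s*15*vx,cy+s*15*vy,z)[:2] for s in(-1,1)]; w=f[1]-f[0]; w=w if w[0]>0 else -w
    print(np.mean(e,0).round(1),'len',np.linalg.norm(v).round(1),'yaw',np.arctan2(v[1],v[0]).round(3),'line yaw',np.arctan2(w[1],w[0]).round(3),'centroid',ray(d,*p.mean(0),z)[:2].round(1))
s=shot('scene');t=shot('top'); L=lambda n:cv2.imread(f'pics/{n}.png')[:,:,::-1].copy()
print('home'); meas(L('scene0'),s,(340,290,420,400),92); meas(L('top0'),t,(380,190,430,280),92)
print('placed (scene3)'); meas(L('scene3'),s,(230,262,340,340),84)
print('now'); meas(s['pixels'],s,(230,262,340,340),84); meas(t['pixels'],t,(310,205,375,290),84)
# cover extent: all four bottom/top corners can be checked in the picture
E
```

```text
home
[ 523.  -285.8] len 91.8 yaw 0.231 line yaw 0.248 centroid [ 520.6 -285.1]
[ 526.6 -274.1] len 78.7 yaw 0.23 line yaw 0.231 centroid [ 526.2 -276.2]
placed (scene3)
[ 488.3 -142. ] len 89.9 yaw 0.196 line yaw 0.268 centroid [ 487.6 -139.5]
now
[ 457.9 -136.5] len 89.0 yaw 0.242 line yaw 0.271 centroid [ 457.5 -134.7]
[ 462.5 -123.7] len 78.6 yaw 0.232 line yaw 0.229 centroid [ 462.5 -124.9]
```

View pics/crop10.png

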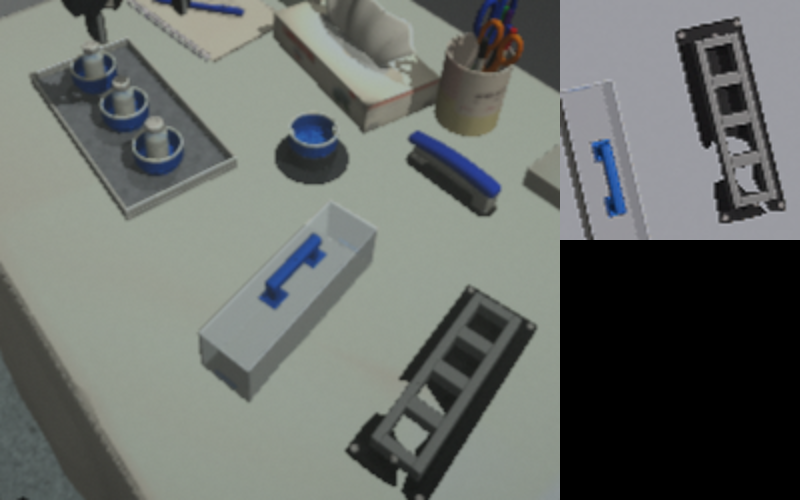

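Three vials stand in their three cups (crop 94,65; 123,98; 157,138) and the carrier is empty. The cover has been knocked about 30 mm towards the robot, same heading; both views give (462,-130).

Request:
send_rows --series '[{"ax": 0,"ay": 0,"dz": 0,"dx": -2,"dy": 0.2,"az": 0.12,"hand": 0},{"ax": 0,"ay": 0,"dz": 0,"dx": -5,"dy": 0.4,"az": 0.25,"hand": 0},{"ax": 0,"ay": 0,"dz": 0,"dx": -8,"dy": 0.6,"az": 0.38,"hand": 0},{"ax": 0,"ay": 0,"dz": 0,"dx": -11,"dy": 0.8,"az": 0.51,"hand": 0},{"ax": 0,"ay": 0,"dz": 0,"dx": -14,"dy": 1,"az": 0.64,"hand": 0},{"ax": 0,"ay": 0,"dz": 0,"dx": -17,"dy": 1.2,"az": 0.77,"hand": 0},{"ax": 0,"ay": 0,"dz": 0,"dx": -20,"dy": 1.4,"az": 0.9,"hand": 0},{"ax": 0,"ay": 0,"dz": 0,"dx": -23,"dy": 1.4,"az": 1.03,"hand": 0},{"ax": 0,"ay": 0,"dz": 0,"dx": -25,"dy": 1.4,"az": 1.16,"hand": 0},{"ax": 0,"ay": 0,"dz": 0,"dx": -25.7,"dy": 1.4,"az": 1.29,"hand": 0}]'

```text
clock: 51.55
eef_pos: [461.8, -133.0, 199.9]
tool_rot: [3.14, 0.001, 0.217]
force: [-0.5, -0.4, 0.8]
width: 85.1
gripper_force: 0.0
```

Request:
send_rows --series '[{"ax": 0,"ay": 0,"dz": 0,"dx": 0,"dy": 0,"az": 0,"hand": 0},{"ax": 0,"ay": 0,"dz": 0,"dx": 0,"dy": 0,"az": 0,"hand": 0},{"ax": 0,"ay": 0,"dz": 0,"dx": 0,"dy": 0,"az": 0,"hand": 0},{"ax": 0,"ay": 0,"dz": 0,"dx": 0,"dy": 0,"az": 0,"hand": 0},{"ax": 0,"ay": 0,"dz": 0,"dx": 0,"dy": 0,"az": 0,"hand": 0}]'

```text
clock: 52.05
eef_pos: [462.6, -129.6, 200.3]
tool_rot: [-3.141, -0.0, 0.228]
force: [-0.8, 0.6, -0.9]
width: 85.6
gripper_force: 0.0
```

```bash
python3 - <<'E'
from h import *
go(462,-130.3,70,0.226)
E
```

```text
52.05 pos [ 462.6 -129.6  200.3] rot [-3.141 -0.     0.228] w 85.6 F [-0.8  0.6 -0.9] grip 0.0
{'dx': np.float64(-0.08), 'dy': np.float64(0.06), 'dz': np.float64(13.03), 'turn': array([-0.0004, -0.0002,  0.0015])}
```

Request:
send_rows --series '[{"ax": 0,"ay": 0,"dz": 4,"dx": -0.1,"dy": 0.1,"az": 0,"hand": 0},{"ax": 0,"ay": 0,"dz": 8,"dx": -0.1,"dy": 0.1,"az": 0,"hand": 0},{"ax": 0,"ay": 0,"dz": 11.5,"dx": -0.1,"dy": 0.1,"az": 0,"hand": 0},{"ax": 0,"ay": 0,"dz": 12.9,"dx": -0.1,"dy": 0.1,"az": 0,"hand": 0},{"ax": 0,"ay": 0,"dz": 12.9,"dx": -0.1,"dy": 0.1,"az": 0,"hand": 0},{"ax": 0,"ay": 0,"dz": 12.9,"dx": -0.1,"dy": 0.1,"az": 0,"hand": 0.4},{"ax": 0,"ay": 0,"dz": 12.9,"dx": -0.1,"dy": 0.1,"az": 0,"hand": 0.6},{"ax": 0,"ay": 0,"dz": 12.9,"dx": -0.1,"dy": 0.1,"az": 0,"hand": 0.8},{"ax": 0,"ay": 0,"dz": 12.9,"dx": -0.1,"dy": 0.1,"az": 0,"hand": 1},{"ax": 0,"ay": 0,"dz": 12.9,"dx": -0.1,"dy": 0.1,"az": 0,"hand": 1}]'

```text
clock: 53.05
eef_pos: [462.0, -131.2, 71.7]
tool_rot: [3.142, -0.001, 0.226]
force: [-0.4, 0.5, 0.7]
width: 12.1
gripper_force: 0.3
```

Request:
send_rows --series '[{"ax": 0,"ay": 0,"dz": 0,"dx": 0,"dy": 0,"az": 0,"hand": 1},{"ax": 0,"ay": 0,"dz": 0,"dx": 0,"dy": 0,"az": 0,"hand": 1},{"ax": 0,"ay": 0,"dz": 0,"dx": 0,"dy": 0,"az": 0,"hand": 1},{"ax": 0,"ay": 0,"dz": 0,"dx": 0,"dy": 0,"az": 0,"hand": 1}]'

```text
clock: 53.45
eef_pos: [462.0, -131.1, 71.6]
tool_rot: [-3.141, -0.001, 0.226]
force: [-0.6, 1.7, 4.9]
width: 10.6
gripper_force: 62.1
```

```bash
python3 - <<'E'
from h import *
go(525.5,-282.5,177.6,0.226)
E
```

```text
53.45 pos [ 462.  -131.1   71.6] rot [-3.141e+00 -1.000e-03  2.260e-01] w 10.6 F [-0.6  1.7  4.9] grip 62.1
{'dx': np.float64(2.81), 'dy': np.float64(16.17), 'dz': np.float64(-10.6), 'turn': array([-0.0005, -0.0007, -0.0001])}
```

Lift, then carry to the same pose as when it came off, to compare with that picture.

Request:
send_rows --series '[{"ax": 0,"ay": 0,"dz": -2,"dx": 0,"dy": 0,"az": 0,"hand": 1},{"ax": 0,"ay": 0,"dz": -6,"dx": 0,"dy": 0,"az": 0,"hand": 1},{"ax": 0,"ay": 0,"dz": -10.6,"dx": 0,"dy": 0,"az": 0,"hand": 1},{"ax": 0,"ay": 0,"dz": -10.6,"dx": 0.5,"dy": 2,"az": 0,"hand": 1},{"ax": 0,"ay": 0,"dz": -10.6,"dx": 1,"dy": 6,"az": 0,"hand": 1},{"ax": 0,"ay": 0,"dz": -10.6,"dx": 1.8,"dy": 10,"az": 0,"hand": 1},{"ax": 0,"ay": 0,"dz": -10.6,"dx": 2.4,"dy": 13.5,"az": 0,"hand": 1},{"ax": 0,"ay": 0,"dz": -10.6,"dx": 2.8,"dy": 15.5,"az": 0,"hand": 1},{"ax": 0,"ay": 0,"dz": -10.6,"dx": 2.8,"dy": 16.2,"az": 0,"hand": 1},{"ax": 0,"ay": 0,"dz": -10.6,"dx": 2.8,"dy": 16.2,"az": 0,"hand": 1}]'

```text
clock: 54.45
eef_pos: [524.5, -283.5, 176.7]
tool_rot: [-3.141, 0.001, 0.224]
force: [-0.1, -0.1, -1.5]
width: 10.4
gripper_force: 61.1
```

Request:
send_rows --series '[{"ax": 0,"ay": 0,"dz": 0,"dx": 0,"dy": 0,"az": 0,"hand": 1},{"ax": 0,"ay": 0,"dz": 0,"dx": 0,"dy": 0,"az": 0,"hand": 1},{"ax": 0,"ay": 0,"dz": 0,"dx": 0,"dy": 0,"az": 0,"hand": 1},{"ax": 0,"ay": 0,"dz": 0,"dx": 0,"dy": 0,"az": 0,"hand": 1},{"ax": 0,"ay": 0,"dz": 0,"dx": 0,"dy": 0,"az": 0,"hand": 1}]'

```text
clock: 54.95
eef_pos: [525.4, -282.5, 177.4]
tool_rot: [-3.141, -0.0, 0.226]
force: [-0.0, 0.8, -2.1]
width: 10.3
gripper_force: 61.1
```

```bash
python3 - <<'E'
from h import *
go(525.5,-282.5,177.6,0.226)
s=shot('scene'); o=cv2.imread('pics/scene2.png')[:,:,::-1].copy()
for n,im in(('off',o),('now',s['pixels'])):
    m=cv2.inRange(cv2.cvtColor(im,cv2.COLOR_RGB2HSV),(100,120,60),(125,255,255)); q=m*0; q[285:345,365:425]=m[285:345,365:425]; p=np.argwhere(q)[:,::-1]; print(n,len(p),p.mean(0).round(2),p.min(0),p.max(0))
e=read_state()['eef_pos']; u=np.array([.9747,.2239,0]);v=np.array([-.2239,.9747,0])
for k in(u,v,np.array([0,0,1])): print(((proj(s,e+5*k)-proj(s,e-5*k))/10).round(3),'px/mm')
# visible handle foot (near end) corner & cover front edges: shift by phase correlation over the cover's near half
a=cv2.cvtColor(o,cv2.COLOR_RGB2GRAY).astype(np.float32); b=cv2.cvtColor(s['pixels'],cv2.COLOR_RGB2GRAY).astype(np.float32)
for nm,(x0,y0,x1,y1) in(('handle foot',(366,308,398,334)),('near top edge',(332,325,380,352))):
    T=a[y0:y1,x0:x1]; W=b[y0-5:y1+5,x0-5:x1+5]; r=cv2.matchTemplate(W,T,cv2.TM_CCOEFF_NORMED); i=np.unravel_index(r.argmax(),r.shape); print(nm,'shift',i[1]-5,i[0]-5,r.max().round(3),np.round(r[i[0]-1:i[0]+2,i[1]-1:i[1]+2],3).tolist())
E
```

```text
54.95 pos [ 525.4 -282.5  177.4] rot [-3.141 -0.     0.226] w 10.3 F [-0.   0.8 -2.1] grip 61.1
{'dx': np.float64(0.01), 'dy': np.float64(-0.0), 'dz': np.float64(-0.02), 'turn': array([-0.0002, -0.0001,  0.0003])}
off 306 [386.8  313.55] [374 288] [400 331]
now 318 [386.43 314.29] [373 288] [400 332]
[ 0.3   -0.412] px/mm
[-0.577 -0.343] px/mm
[ 0.122 -0.373] px/mm
handle foot shift 0 0 0.979 [[0.8600000143051147, 0.9169999957084656, 0.906000018119812], [0.9390000104904175, 0.9789999723434448, 0.921999990940094], [0.9670000076293945, 0.972000002861023, 0.8870000243186951]]
near top edge shift -1 1 0.937 [[0.7979999780654907, 0.8999999761581421, 0.9110000133514404], [0.8190000057220459, 0.9369999766349792, 0.9309999942779541], [0.7879999876022339, 0.878000020980835, 0.8619999885559082]]
```

Offset against the first hold is under half a millimetre along and across; the cover hangs 1.5 mm lower in the grip, so home is at about TCP z = 79.6.

Request:
send_rows --series '[{"ax": 0,"ay": 0,"dz": 2,"dx": 0,"dy": 0,"az": 0,"hand": 1},{"ax": 0,"ay": 0,"dz": 4,"dx": 0,"dy": 0,"az": 0,"hand": 1},{"ax": 0,"ay": 0,"dz": 6,"dx": 0,"dy": 0,"az": 0,"hand": 1},{"ax": 0,"ay": 0,"dz": 7,"dx": 0,"dy": 0,"az": 0,"hand": 1},{"ax": 0,"ay": 0,"dz": 7.6,"dx": 0,"dy": 0,"az": 0,"hand": 1},{"ax": 0,"ay": 0,"dz": 8,"dx": 0,"dy": 0,"az": 0,"hand": 1},{"ax": 0,"ay": 0,"dz": 8,"dx": 0,"dy": 0,"az": 0,"hand": 1},{"ax": 0,"ay": 0,"dz": 8,"dx": 0,"dy": 0,"az": 0,"hand": 1}]'

```text
clock: 55.8
eef_pos: [525.7, -283.4, 97.9]
tool_rot: [3.141, -0.001, 0.226]
force: [0.5, 0.2, -1.4]
width: 10.6
gripper_force: 61.0
```

Request:
send_rows --series '[{"ax": 0,"ay": 0,"dz": 0.3,"dx": 0,"dy": 0,"az": 0,"hand": 1},{"ax": 0,"ay": 0,"dz": 0.5,"dx": 0,"dy": 0,"az": 0,"hand": 1},{"ax": 0,"ay": 0,"dz": 0.7,"dx": 0,"dy": 0,"az": 0,"hand": 1},{"ax": 0,"ay": 0,"dz": 0.7,"dx": 0,"dy": 0,"az": 0,"hand": 1}]'

```text
clock: 56.2
eef_pos: [525.7, -282.8, 90.1]
tool_rot: [3.142, -0.001, 0.226]
force: [1.6, 0.0, -1.8]
width: 10.7
gripper_force: 61.1
```

Request:
send_rows --series '[{"ax": 0,"ay": 0,"dz": 0.3,"dx": 0,"dy": 0,"az": 0,"hand": 1},{"ax": 0,"ay": 0,"dz": 0.6,"dx": 0,"dy": 0,"az": 0,"hand": 1},{"ax": 0,"ay": 0,"dz": 0.8,"dx": 0,"dy": 0,"az": 0,"hand": 1},{"ax": 0,"ay": 0,"dz": 1,"dx": 0,"dy": 0,"az": 0,"hand": 1},{"ax": 0,"ay": 0,"dz": 1.1,"dx": 0,"dy": 0,"az": 0,"hand": 1},{"ax": 0,"ay": 0,"dz": 1.1,"dx": 0,"dy": 0,"az": 0,"hand": 1},{"ax": 0,"ay": 0,"dz": 1.1,"dx": 0,"dy": 0,"az": 0,"hand": 1}]'

```text
clock: 56.9
eef_pos: [526.6, -282.5, 79.5]
tool_rot: [3.141, -0.002, 0.227]
force: [4.5, 1.9, 3.4]
width: 10.3
gripper_force: 61.7
```

Request:
send_rows --series '[{"ax": 0,"ay": 0,"dz": 0.1,"dx": 0,"dy": 0,"az": 0,"hand": 1},{"ax": 0,"ay": 0,"dz": 0.2,"dx": 0,"dy": 0,"az": 0,"hand": 1},{"ax": 0,"ay": 0,"dz": 0.25,"dx": 0,"dy": 0,"az": 0,"hand": 1},{"ax": 0,"ay": 0,"dz": 0.25,"dx": 0,"dy": 0,"az": 0,"hand": 1},{"ax": 0,"ay": 0,"dz": 0.25,"dx": 0,"dy": 0,"az": 0,"hand": 1}]'

```text
clock: 57.4
eef_pos: [526.6, -282.3, 79.4]
tool_rot: [-3.141, -0.004, 0.227]
force: [1.2, 5.9, 22.0]
width: 10.7
gripper_force: 64.2
```

Hard stop at z = 79.4 (22 N): fully home. Releasing and backing off.

Request:
send_rows --series '[{"ax": 0,"ay": 0,"dz": -0.2,"dx": 0,"dy": 0,"az": 0,"hand": 1},{"ax": 0,"ay": 0,"dz": -0.2,"dx": 0,"dy": 0,"az": 0,"hand": 0.8},{"ax": 0,"ay": 0,"dz": -0.2,"dx": 0,"dy": 0,"az": 0,"hand": 0.6},{"ax": 0,"ay": 0,"dz": -0.2,"dx": 0,"dy": 0,"az": 0,"hand": 0.4},{"ax": 0,"ay": 0,"dz": -0.2,"dx": 0,"dy": 0,"az": 0,"hand": 0.3},{"ax": 0,"ay": 0,"dz": -2,"dx": 0,"dy": 0,"az": 0,"hand": 0.3},{"ax": 0,"ay": 0,"dz": -5,"dx": 0,"dy": 0,"az": 0,"hand": 0.2},{"ax": 0,"ay": 0,"dz": -9,"dx": 0,"dy": 0,"az": 0,"hand": 0},{"ax": 0,"ay": 0,"dz": -13,"dx": 0,"dy": 0,"az": 0,"hand": 0},{"ax": 0,"ay": 0,"dz": -14,"dx": 0,"dy": 0,"az": 0,"hand": 0}]'

```text
clock: 58.4
eef_pos: [526.4, -285.2, 220.9]
tool_rot: [3.137, -0.004, 0.225]
force: [0.5, -0.5, 0.2]
width: 85.2
gripper_force: 0.0
```

Request:
send_rows --series '[{"ax": 0,"ay": 0,"dz": 0,"dx": -3,"dy": -3,"az": 0,"hand": 0},{"ax": 0,"ay": 0,"dz": 0,"dx": -5,"dy": -6,"az": 0,"hand": 0},{"ax": 0,"ay": 0,"dz": 0,"dx": -5,"dy": -10,"az": 0,"hand": 0},{"ax": 0,"ay": 0,"dz": 0,"dx": -5,"dy": -14,"az": 0,"hand": 0},{"ax": 0,"ay": 0,"dz": 0,"dx": -5,"dy": -14,"az": 0,"hand": 0},{"ax": 0,"ay": 0,"dz": 0,"dx": -5,"dy": -14,"az": 0,"hand": 0},{"ax": 0,"ay": 0,"dz": 0,"dx": -5,"dy": -14,"az": 0,"hand": 0}]'

```text
clock: 59.1
eef_pos: [445.4, -158.8, 216.8]
tool_rot: [3.14, 0.0, 0.225]
force: [-0.5, 0.4, -0.2]
width: 85.7
gripper_force: 0.0
```

```bash
python3 - <<'E'
from h import *
s=shot('scene','final');t=shot('top')
for nm,d,b in(('scene',s,(340,290,420,400)),('top',t,(380,190,430,280))):
    for lab,im in(('start',cv2.imread(f'pics/{nm}0.png')[:,:,::-1].copy()),('now',d['pixels'])):
        m=cv2.inRange(cv2.cvtColor(im,cv2.COLOR_RGB2HSV),(100,120,60),(125,255,255)); x0,y0,x1,y1=b; p=np.argwhere(m[y0:y1,x0:x1])[:,::-1]+[x0,y0]; print(nm,lab,len(p),p.mean(0).round(2),p.min(0),p.max(0))
vials(); go(0,0,0)
E
```

```text
scene start 389 [380.07 341.26] [364 321] [394 363]
scene now 401 [380.36 341.91] [364 321] [395 363]
top start 201 [410.51 233.85] [402 219] [417 249]
top now 201 [410.72 233.54] [402 219] [417 249]
tray [(np.int32(25), [210.1, 210.4], [470.0, 213.0]), (np.int32(30), [226.9, 231.4], [463.0, 125.0]), (np.int32(22), [252.5, 255.1], [468.0, 27.0]), (np.int32(25), [228.5, 266.7], [409.0, 30.0])]
carrier [(np.int32(208), [338.2, 414.0], [391.0, -321.0]), (np.int32(29), [427.3, 415.1], [500.0, -406.0])]
59.25 pos [ 445.2 -159.1  216.8] rot [3.141 0.    0.224] w 85.3 F [0.2 0.4 0.4] grip 0.0
{'dx': np.float64(-39.88), 'dy': np.float64(-25.42), 'dz': np.float64(21.66)}
```

The bar is back at its starting pixels in both views, and the robot is clear of everything.

```bash
python3 -c "
from cell import finish_job
print(finish_job())"
```

```text
the job is handed in; nothing more can be done
None
```

The job is done and handed in, though the hand-in gave no verdict: all three vials stand upright in their own cups in the tray, the spare cup is still on its stand, and the cover, which had been knocked about 3 cm aside, was re-found and pressed home to a hard stop on the empty carrier.

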